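# Put the iron blanks away in the chest drawer

### The job

Pull the red-fronted drawer of the little bench chest right out to its stop and put away every bright steel blank lying on the bench in one neat, square pile on the yellow rectangle of the drawer floor, long sides along the drawer's slide and edges flush. Then lay the light wooden cover board squarely on top of the pile and shut the drawer fully and gently, without slamming it. Leave the other things on the bench where they are.

Things in the scene. Friction and masses are not known exactly. Their poses are not given: they have to be found in the camera images.
- blank1: one of up to five identical bright steel blanks: a flat rectangle 68 mm (its x) by 50 mm (its y) by 7 mm thick, about 190 g, both faces alike; it may be absent; origin at its centre, z across its faces
- blank2: one of up to five identical bright steel blanks: a flat rectangle 68 mm (its x) by 50 mm (its y) by 7 mm thick, about 190 g, both faces alike; it may be absent; origin at its centre, z across its faces
- blank3: one of up to five identical bright steel blanks: a flat rectangle 68 mm (its x) by 50 mm (its y) by 7 mm thick, about 190 g, both faces alike; it may be absent; origin at its centre, z across its faces
- blank4: one of up to five identical bright steel blanks: a flat rectangle 68 mm (its x) by 50 mm (its y) by 7 mm thick, about 190 g, both faces alike; it may be absent; origin at its centre, z across its faces
- blank5: one of up to five identical bright steel blanks: a flat rectangle 68 mm (its x) by 50 mm (its y) by 7 mm thick, about 190 g, both faces alike; it may be absent; origin at its centre, z across its faces
- cover: the cover board: flat light wood, 68 mm (its x) by 50 mm (its y) by 12 mm thick, 60 g, both faces alike; origin at its centre, z across its faces
- chest_front (a point): wooden bench chest, fixed, 300 mm deep (x), 290 wide (y), 115 high; one drawer in its front, which faces its own -x; this point is the middle of its top's front edge. Drawer floor 22 mm above the bench, inside 248 mm wide and 71 deep; walls 6 mm thick, their top 93 mm above the bench; red front board 15 mm thick, its top 104 mm above the bench
- chest_drawer0 (a joint): how far the drawer is out along the chest's -x, in m: 0 is fully shut, 0.19 is the stop
- chest_drawer0_handle (a point): middle of the drawer's brass bar handle: a level bar 11 mm thick, 120 mm long across the drawer, its axis 35 mm in front of the red front and 38 mm below the chest's top; a post joins it to the front 51 mm either side of its middle; moves with the drawer
- pile_mark (a point): centre of the yellow painted rectangle (78 mm by 60 mm, flat) on the drawer's floor, moves with the drawer; x along the slide (pointing into the chest), y across the drawer, z up. It lies midway across the drawer, 87 mm behind the inner face of the drawer's front and, with the drawer right out, 96 mm in front of the chest's top edge
- rivet_jar: bystander, to be left alone: small amber glass jar with a brass cap, 30 mm across, 40 mm tall
- tape_roll: bystander, to be left alone: blue ring-shaped roll of tape, 36 mm across, 16 mm tall, lying flat
- hammer: bystander, to be left alone: hammer with a wooden handle, lying down
- pliers: bystander, to be left alone: pliers with red handles, about 160 mm long, lying flat
- paint_pot: bystander, to be left alone: blue pot with a black cap, 64 mm across, 75 mm tall
Not all that is in view belongs to the job. Leave any black or purple look-alike of the blank4 alone. Leave any black or purple look-alike of the blank3 alone.

How it is judged:
On the way, in this order (a step that is already met when the one before it is completed fails the run):
1. the drawer is pulled right out to its stop (value of joint chest_drawer0 above 0.175 m), for 0.2 s.
2. all blanks lie let go in one square pile on the yellow rectangle (horizontal distance between each of blank1, blank2, blank3, blank4, blank5 and pile_mark below 0.018 m and z of blank1 in the frame of pile_mark between 0 and 0.052 m and angle between the z axis of each of blank1, blank2, blank3, blank4, blank5 and the z axis of pile_mark, either way round below 0.08 rad and angle between the x axis of each of blank1, blank2, blank3, blank4, blank5 and the x axis of pile_mark, either way round below 0.12 rad and linear speed of each of blank1, blank2, blank3, blank4, blank5 below 0.03 m/s and z of blank2 in the frame of pile_mark between 0 and 0.052 m and z of blank3 in the frame of pile_mark between 0 and 0.052 m and z of blank4 in the frame of pile_mark between 0 and 0.052 m and z of blank5 in the frame of pile_mark between 0 and 0.052 m and horizontal distance between blank1 and blank2 below 0.008 m and horizontal distance between each of blank1, blank2 and blank3 below 0.008 m and horizontal distance between each of blank1, blank2, blank3 and blank4 below 0.008 m and horizontal distance between each of blank1, blank2, blank3, blank4 and blank5 below 0.008 m and contact force between the fingers and blank1 below 0.3 N and contact force between the fingers and blank2 below 0.3 N and contact force between the fingers and blank3 below 0.3 N and contact force between the fingers and blank4 below 0.3 N and contact force between the fingers and blank5 below 0.3 N), for 0.3 s.
3. the cover board lies let go squarely on top of the pile (horizontal distance between each of blank1, blank2, blank3, blank4, blank5, cover and pile_mark below 0.018 m and z of blank1 in the frame of pile_mark between 0 and 0.052 m and angle between the z axis of each of blank1, blank2, blank3, blank4, blank5, cover and the z axis of pile_mark, either way round below 0.08 rad and angle between the x axis of each of blank1, blank2, blank3, blank4, blank5, cover and the x axis of pile_mark, either way round below 0.12 rad and linear speed of each of blank1, blank2, blank3, blank4, blank5, cover below 0.03 m/s and z of blank2 in the frame of pile_mark between 0 and 0.052 m and z of blank3 in the frame of pile_mark between 0 and 0.052 m and z of blank4 in the frame of pile_mark between 0 and 0.052 m and z of blank5 in the frame of pile_mark between 0 and 0.052 m and z of cover in the frame of pile_mark between 0 and 0.052 m and horizontal distance between blank1 and blank2 below 0.008 m and horizontal distance between each of blank1, blank2 and blank3 below 0.008 m and horizontal distance between each of blank1, blank2, blank3 and blank4 below 0.008 m and horizontal distance between each of blank1, blank2, blank3, blank4 and blank5 below 0.008 m and horizontal distance between each of blank1, blank2, blank3, blank4, blank5 and cover below 0.008 m and ((angle between blank1's own z axis and vertical below 1.5 rad and z of cover in the frame of blank1 above 0.006 m) or (angle between blank1's own z axis and vertical above 1.6 rad and z of cover in the frame of blank1 below -0.006 m)) and ((angle between blank2's own z axis and vertical below 1.5 rad and z of cover in the frame of blank2 above 0.006 m) or (angle between blank2's own z axis and vertical above 1.6 rad and z of cover in the frame of blank2 below -0.006 m)) and ((angle between blank3's own z axis and vertical below 1.5 rad and z of cover in the frame of blank3 above 0.006 m) or (angle between blank3's own z axis and vertical above 1.6 rad and z of cover in the frame of blank3 below -0.006 m)) and ((angle between blank4's own z axis and vertical below 1.5 rad and z of cover in the frame of blank4 above 0.006 m) or (angle between blank4's own z axis and vertical above 1.6 rad and z of cover in the frame of blank4 below -0.006 m)) and ((angle between blank5's own z axis and vertical below 1.5 rad and z of cover in the frame of blank5 above 0.006 m) or (angle between blank5's own z axis and vertical above 1.6 rad and z of cover in the frame of blank5 below -0.006 m)) and contact force between the fingers and cover below 0.3 N), for 0.3 s.
At the end, for the whole second after the job is handed in: Drawer shut to within 8 mm; every blank present and the cover board within 18 mm of the yellow rectangle's centre, lying flat, and within 0.12 rad of the drawer's direction; the centres of every two of them within 8 mm of each other, seen from above; the cover board on top; all at rest (horizontal distance between each of blank1, blank2, blank3, blank4, blank5, cover and pile_mark below 0.018 m and z of blank1 in the frame of pile_mark between 0 and 0.052 m and angle between the z axis of each of blank1, blank2, blank3, blank4, blank5, cover and the z axis of pile_mark, either way round below 0.08 rad and angle between the x axis of each of blank1, blank2, blank3, blank4, blank5, cover and the x axis of pile_mark, either way round below 0.12 rad and linear speed of each of blank1, blank2, blank3, blank4, blank5, cover below 0.03 m/s and z of blank2 in the frame of pile_mark between 0 and 0.052 m and z of blank3 in the frame of pile_mark between 0 and 0.052 m and z of blank4 in the frame of pile_mark between 0 and 0.052 m and z of blank5 in the frame of pile_mark between 0 and 0.052 m and z of cover in the frame of pile_mark between 0 and 0.052 m and horizontal distance between blank1 and blank2 below 0.008 m and horizontal distance between each of blank1, blank2 and blank3 below 0.008 m and horizontal distance between each of blank1, blank2, blank3 and blank4 below 0.008 m and horizontal distance between each of blank1, blank2, blank3, blank4 and blank5 below 0.008 m and horizontal distance between each of blank1, blank2, blank3, blank4, blank5 and cover below 0.008 m and ((angle between blank1's own z axis and vertical below 1.5 rad and z of cover in the frame of blank1 above 0.006 m) or (angle between blank1's own z axis and vertical above 1.6 rad and z of cover in the frame of blank1 below -0.006 m)) and ((angle between blank2's own z axis and vertical below 1.5 rad and z of cover in the frame of blank2 above 0.006 m) or (angle between blank2's own z axis and vertical above 1.6 rad and z of cover in the frame of blank2 below -0.006 m)) and ((angle between blank3's own z axis and vertical below 1.5 rad and z of cover in the frame of blank3 above 0.006 m) or (angle between blank3's own z axis and vertical above 1.6 rad and z of cover in the frame of blank3 below -0.006 m)) and ((angle between blank4's own z axis and vertical below 1.5 rad and z of cover in the frame of blank4 above 0.006 m) or (angle between blank4's own z axis and vertical above 1.6 rad and z of cover in the frame of blank4 below -0.006 m)) and ((angle between blank5's own z axis and vertical below 1.5 rad and z of cover in the frame of blank5 above 0.006 m) or (angle between blank5's own z axis and vertical above 1.6 rad and z of cover in the frame of blank5 below -0.006 m)) and value of joint chest_drawer0 below 0.008 m); the robot touches nothing.
It fails at once if one of the other things on the bench is shoved more than 5 cm away (distance of any of rivet_jar, tape_roll, hammer, pliers, paint_pot from where it was at the start of the episode above 0.05 m).
It fails at once if the drawer is slammed (closing faster than 0.4 m/s) (velocity of joint chest_drawer0 below -0.4 m/s).
Of blank1, blank2, blank3, blank4, blank5 only 3 to 5 are there at a start; the rules pass over those that are not, and their reading is None.
At some moment in a run one of blank1, blank2, blank3, blank4, blank5 may be knocked a few centimetres aside while the robot is not near it.
Once in a run the grip may slacken for a moment while it holds something.
It also fails if it takes over 210 s, if anything falls off the work surface, if the arm or the gripper's body presses on something with over 40 N, if the wrist force passes 120 N, or if a joint passes its speed limit or range.

### The arm

A 6-joint arm with a two-finger parallel gripper is mounted at the origin on the work surface. World frame = base frame: x ahead of the robot, y to its left, z up, the work surface at z = 0. Lengths are in m, angles in rad, forces in N, time in s.
With the tool pointing down it reaches from about 0.325 to 0.75 m from the base axis. Payload 7.6 kg.
Tool frame: the origin (TCP) lies on the front face of the gripper's body, between the roots of the fingers; the fingertips stand 73 mm ahead of it and the grasp point (between the pads) lies 54 mm ahead of it; x points along the fingers, y is the direction in which the jaws open and shut, and the axes are right-handed (so a half turn about x gives the same grasp; the last joint's range is limited). The gripper opens to 85 mm and grips with 20 to 120 N. Pads are 22 mm wide; open, the fingers measure 114 mm over their backs; the gripper's body (76 mm by 85 mm) begins 54 mm behind the grasp point. The pads swing forward as they close: fully open they stand 13 mm farther back than shut.
Start: joints at [1.11, 0.052, 1.401, -0, 1.689, -0.07], TCP at [0.2, 0.485, 0.304] pointing down, gripper open.
Joint ranges: [-2.9, 2.9], [-0.91, 2.17], [0.12, 2.37], [-1.06, 4.2], [0.26, 2.73], [-2.93, 2.93]. Speed limits (rad/s): [2.57, 2.57, 3.01, 3.14, 3.14, 3.14].

### API

Orientations are given as a rotation vector (axis times angle).
In Python, from rig import * gives the robot as it stands. The module is installed in compiled form; this text tells all that it offers.
- The arm moves only by the shell command python3 -m jog 'ROWS'. ROWS is JSON, a list of rows, each an object with "dr": the turn, a rotation vector about the tool's x, y, z in degrees, a list of three; "travel": the shift along the tool's x, y, z in cm, a list of three; "jaw": the finger opening in cm, from 0 to 8.54. In form: [{"dr": [wx, wy, wz], "travel": [dx, dy, dz], "jaw": jaw}, ...]. A call has 1 to 10 rows; each row shifts and turns the commanded pose from where the row before left it, along the tool's axes as they then stand; what a row does not reach is not made up. A row lasts 1/8 s, in which the tool goes at most 62.5 mm and 10.7 degrees, less where a joint would pass 70% of its speed; a pose out of reach is approached as far as the arm can. A call with a gripper value outside its range is refused whole. The fingers move at their own pace and stop on an object; the grip force is fixed at half the most. Time passes only in rows, so rows that do not move let the fingers close. It gives the time, the measured TCP pose, the force and the opening at its end, in the units of the state.
- state(): the state, without advancing time (a new reading comes with each control period).
- capture(name): name is "scene" or "side" or "wrist"; returns a dict with "frame" (480x640x3 uint8, red, green, blue), "range_z" (480x640 float32, m along the optical axis (not along the pixel's ray), 0 where there is no reading), "vertical_fov" (degrees; the focal length in pixels is half the picture's height over the tangent of half this angle, whatever the lens; pixels are square), "cx", "cy" (the principal point, pixels), "R" (3x3) and "t" (3): a world point X has camera coordinates R X + t. Camera axes: x right, y down, z forward; pixel columns grow to the right and rows downward; lengths in m; the calibration is good to about 2 mm. A picture is of the moment at which its call begins.
- close_job(): hands the job in, once; it reports no verdict.
The state is a dict: "clock": time; "joint_positions": joint angles; "qvel": joint speeds; "joint_efforts": joint torques, N m; "position": TCP position; "tool_rot": TCP orientation; "force": force on the tool from outside, world axes, zero at the start; "torque": the same for the moment, N m; "opening": finger opening in m.
Only numpy, scipy, OpenCV 4.12 (cv2) and the standard library are available. Lean on these libraries where they do the work, as an engineer would, in place of code of your own. Each camera call takes 0.05 s, during which the arm holds its last target.

## Working session

There is one attempt and no reset: what is moved stays moved. The work goes in short steps, Python scripts to look and compute and a shell command to move; the robot and the scene stay as the last step left them, time stands still between calls to the robot, and variables do not carry over. Pictures are saved under pics/ and viewed, and the job is handed in when it is done.

```bash
mkdir -p pics; python3 - <<'E'
from rig import *
import cv2
print(state())
for n in ["scene","side","wrist"]:
    c=capture(n); cv2.imwrite(f"pics/{n}0.png",c["frame"][:,:,::-1]); print(n,c["vertical_fov"],c["cx"],c["cy"],c["R"],c["t"])
E
```

```text
{'clock': 0.0, 'joint_positions': array([ 1.10965719e+00,  5.28481643e-02,  1.40170920e+00,  1.35841475e-05,
        1.68860865e+00, -7.02697633e-02]), 'qvel': array([ 0.00013794,  0.00045257, -0.00048628,  0.00120279, -0.0013314 ,
        0.00014324]), 'joint_efforts': array([ 6.36764753e-05, -3.81676090e+01, -3.60181010e+01, -9.24059873e-05,
        6.35088116e-03,  2.09098999e-05]), 'position': array([0.19990079, 0.48525497, 0.30307421]), 'tool_rot': array([ 0.30545511,  1.54938653, -0.30784684]), 'force': array([-0.47231889, -0.61100082, -0.27364201]), 'torque': array([ 0.02500343,  0.01146221, -0.0229356 ]), 'opening': 0.08540799064862893}
scene 53.07685005310873 320.3979784686317 243.5721744432159 [[ 0.59617551  0.80265789 -0.01775029]
 [ 0.49951561 -0.38814336 -0.77448621]
 [-0.62853712  0.45286317 -0.63234171]] [-0.39666274 -0.23278314  1.65950286]
side 56.68563035668358 315.17375960456206 236.8749386987693 [[-0.95083964 -0.30926538  0.01609054]
 [-0.21494201  0.62165247 -0.75322515]
 [ 0.22294374 -0.71965487 -0.65756594]] [0.58761376 0.19615981 1.18445443]
wrist 59.214383146840085 321.84990368022903 239.20446015041315 [[ 0.37956251  0.92516538 -0.0011517 ]
 [ 0.88917543 -0.36445271  0.27666094]
 [ 0.25553738 -0.10603418 -0.96096691]] [-0.52451146 -0.03714535  0.37749362]
```

View pics/scene0.png

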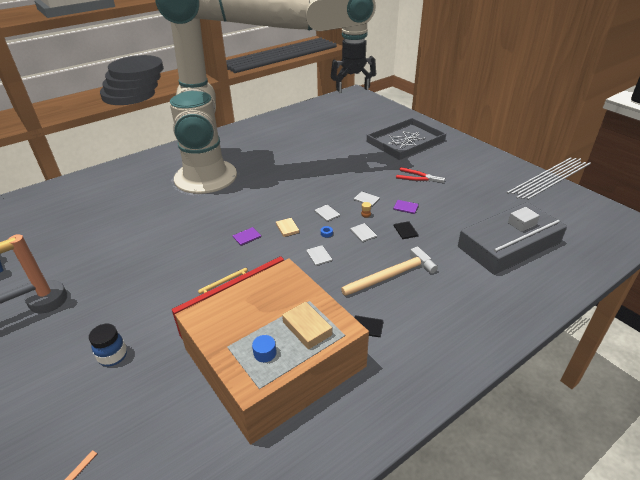

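View pics/side0.png

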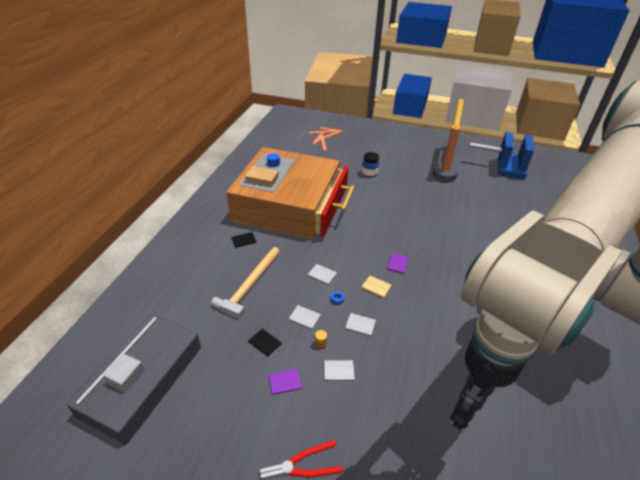

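View pics/wrist0.png

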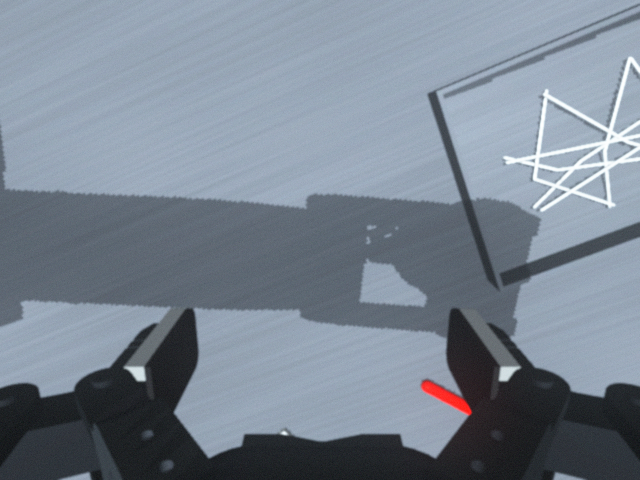

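```bash
cat > h.py <<'E'
from rig import *
import numpy as np, cv2
def f_of(c): return 240/np.tan(np.radians(c["vertical_fov"])/2)
def pix2plane(c,uv,z):
    uv=np.atleast_2d(np.asarray(uv,float)); f=f_of(c)
    d=np.c_[(uv[:,0]-c["cx"])/f,(uv[:,1]-c["cy"])/f,np.ones(len(uv))]@c["R"]
    o=-c["R"].T@c["t"]
    return o+d*((z-o[2])/d[:,2])[:,None]
def proj(c,X):
    p=np.atleast_2d(X)@c["R"].T+c["t"]; f=f_of(c)
    return np.c_[p[:,0]/p[:,2]*f+c["cx"],p[:,1]/p[:,2]*f+c["cy"]]
def rects(c,mask,z,amin=80):
    """top-plane rects by ray casting contours"""
    out=[]
    cs,_=cv2.findContours(mask.astype(np.uint8),cv2.RETR_EXTERNAL,cv2.CHAIN_APPROX_NONE)
    for k in cs:
        if cv2.contourArea(k)<amin: continue
        P=pix2plane(c,k[:,0,:],z)[:,:2]
        (x,y),(w,h),a=cv2.minAreaRect((P*1000).astype(np.float32))
        if w<h: w,h,a=h,w,a+90
        m=k[:,0,:].mean(0)
        r=c["range_z"][int(m[1]),int(m[0])]
        zz=np.nan
        if r>0:
            f=f_of(c); zz=(c["R"].T@(np.array([(m[0]-c["cx"])/f*r,(m[1]-c["cy"])/f*r,r])-c["t"]))[2]
        out.append(dict(x=x/1000,y=y/1000,w=w,h=h,a=(a+90)%180-90,px=m.round(0),z=zz))
    return out
def show(rs):
    for r in rs: print("xy %.4f %.4f  size %.1f x %.1f mm  ang %.1f  px %s z %.4f"%(r['x'],r['y'],r['w'],r['h'],r['a'],r['px'],r['z']))
def masks(c):
    hsv=cv2.cvtColor(c["frame"],cv2.COLOR_RGB2HSV); H,S,V=cv2.split(hsv)
    return dict(steel=(S<40)&(V>150), wood=(H>8)&(H<28)&(S>50)&(V>180), black=(V<35), purple=(H>130)&(H<165)&(S>100))
E
python3 - <<'E'
from h import *
for n in ["scene","side"]:
    c=capture(n); m=masks(c)
    for k,z in [("steel",.007),("wood",.012),("purple",.007)]:
        print(n,k); show([r for r in rects(c,m[k],z) if r['w']<200])
    fr=c["frame"][:,:,::-1]
    cr=fr[175:285,210:450] if n=="scene" else fr[240:420,220:440]
    cv2.imwrite(f"pics/crop_{n}0.png",cv2.resize(cr,None,fx=3.3,fy=3.3,interpolation=cv2.INTER_CUBIC))
E
```

```text
scene steel
xy 1.3751 0.1615  size 198.6 x 60.5 mm  ang 90.0  px [620. 457.] z -0.7466
xy 1.2457 0.4042  size 148.5 x 91.1 mm  ang -78.1  px [623. 349.] z -0.7551
xy 1.1437 0.4008  size 131.2 x 30.0 mm  ang -75.7  px [581. 324.] z -0.7507
xy 0.7637 0.2756  size 94.8 x 30.1 mm  ang -12.2  px [424. 257.] z 0.0271
xy 0.5790 0.0573  size 68.4 x 51.0 mm  ang -12.6  px [319. 254.] z 0.0042
xy 0.5760 0.2192  size 68.1 x 48.5 mm  ang -9.1  px [363. 231.] z 0.0066
xy 0.8092 0.6582  size 66.5 x 54.6 mm  ang 83.6  px [525. 214.] z 0.0953
xy 0.4336 0.1963  size 68.0 x 50.2 mm  ang -1.9  px [327. 212.] z 0.0068
xy 0.4487 0.3423  size 67.4 x 50.2 mm  ang 19.8  px [366. 197.] z 0.0106
xy 0.0055 -0.0625  size 193.5 x 89.1 mm  ang 15.3  px [193. 183.] z 0.0131
xy -0.5079 0.1691  size 125.4 x 100.1 mm  ang 76.7  px [190. 113.] z 0.2664
xy -0.3636 1.0016  size 173.3 x 44.1 mm  ang -39.8  px [359.  78.] z -0.5902
scene wood
xy 0.7937 -0.6329  size 60.3 x 12.5 mm  ang -65.4  px [ 80. 466.] z 0.0013
xy 0.5172 -0.2005  size 138.9 x 20.8 mm  ang 89.8  px [222. 280.] z 0.0812
xy -0.0096 -0.6102  size 61.8 x 
[... 726 characters left out ...]
4
xy 0.0050 -0.1291  size 188.1 x 58.4 mm  ang -27.2  px [531. 276.] z 0.5516
xy -0.2497 -0.2855  size 103.5 x 19.9 mm  ang 64.8  px [621. 259.] z 0.2692
side wood
xy 0.4215 0.0596  size 69.6 x 52.6 mm  ang -14.1  px [376. 286.] z 0.0141
xy 0.8147 -0.6912  size 175.2 x 106.8 mm  ang 83.2  px [324. 135.] z 0.0024
xy 0.3937 -1.2503  size 101.2 x 87.5 mm  ang 7.2  px [438.  98.] z -0.2069
xy -0.0235 -2.3696  size 127.2 x 110.7 mm  ang 87.2  px [523.  39.] z 0.1772
xy 0.3645 -2.3696  size 185.8 x 131.5 mm  ang -1.9  px [462.  32.] z 0.1781
side purple
xy 0.5571 0.4106  size 68.8 x 52.5 mm  ang 31.5  px [285. 381.] z 0.0082
xy 0.3821 -0.0539  size 73.7 x 51.1 mm  ang 88.4  px [397. 263.] z 0.0057
```

View pics/crop_scene0.png

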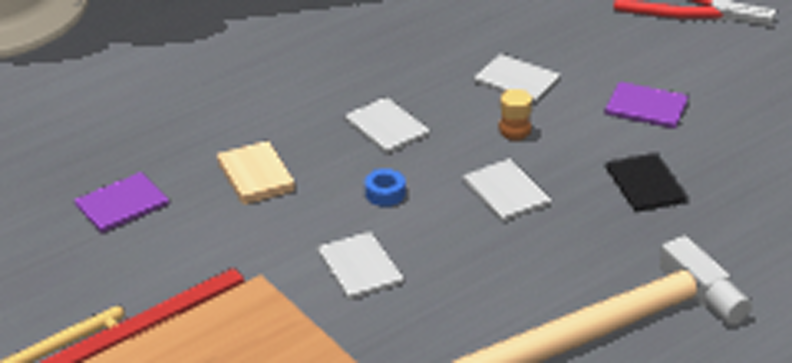

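View pics/crop_side0.png

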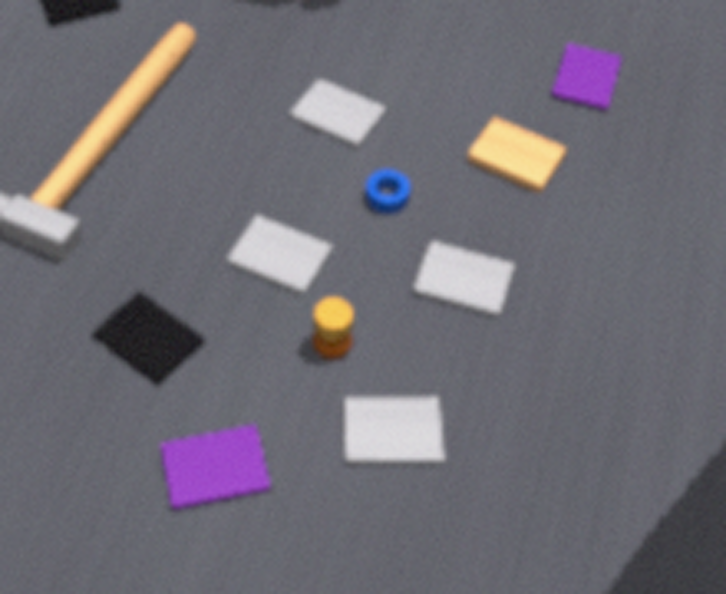

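```bash
cat >> h.py <<'E'
def cloud(c):
    f=f_of(c); v,u=np.mgrid[:480,:640]; r=c["range_z"]
    P=np.stack([(u-c["cx"])/f*r,(v-c["cy"])/f*r,r],-1)
    W=(P-c["t"])@c["R"]; W[r==0]=np.nan
    return W
E
python3 - <<'E'
from h import *
for n in ["scene","side"]:
    c=capture(n); W=cloud(c); fr=c["frame"]
    hsv=cv2.cvtColor(fr,cv2.COLOR_RGB2HSV); H,S,V=cv2.split(hsv)
    near=(W[...,0]>.3)&(W[...,0]<1.2)&(W[...,1]<.1)&(W[...,1]>-.6)
    top=near&(abs(W[...,2]-.115)<.006)
    wood=(H<22)&(S>80)
    p=W[top&(H>5)&(H<22)&(S>60)][:,:2]
    print(n,'top',cv2.minAreaRect((p*1000).astype(np.float32)), len(p))
    red=near&((H<4)|(H>174))&(S>150)&(V>80)
    q=W[red]; print('red',len(q), cv2.minAreaRect((q[:,:2]*1000).astype(np.float32)), q[:,2].min(),q[:,2].max())
    red_px=np.argwhere(red); print(red_px.min(0),red_px.max(0))
    g=near&(H>15)&(H<30)&(S>80)&(W[...,2]>.065)&(W[...,2]<.09)
    q=W[g]; print('handle',len(q), cv2.minAreaRect((q[:,:2]*1000).astype(np.float32)), q[:,2].mean())
cr=capture("scene")["frame"][245:450,150:390,::-1]; cv2.imwrite("pics/chest_a.png",cv2.resize(cr,None,fx=2.9,fy=2.9))
cr=capture("side")["frame"][130:260,200:380,::-1]; cv2.imwrite("pics/chest_b.png",cv2.resize(cr,None,fx=4,fy=4))
E
```

```text
scene top ((604.0302124023438, -291.5442199707031), (768.9112548828125, 368.5695495605469), 19.86172866821289) 10684
red 645 ((628.1885375976562, -226.7237548828125), (17.03342628479004, 282.0877380371094), 0.5603410005569458) 0.02454810511667338 0.10747857782143719
[257 172] [335 282]
handle 240 ((587.4564208984375, -226.6001739501953), (127.40548706054688, 20.97224235534668), 89.68753814697266) 0.08076578362804168
side top ((602.9462280273438, -286.802490234375), (756.260009765625, 359.1360168457031), 18.818378448486328) 3323
red 540 ((623.2964477539062, -221.0293731689453), (15.272871971130371, 284.6087341308594), 1.0271632671356201) 0.018857187501660516 0.1094405637897088
[166 321] [235 347]
handle 192 ((616.3484497070312, -223.2232666015625), (81.31920623779297, 268.4642333984375), 3.215139627456665) 0.08061657748514295
```

View pics/chest_a.png

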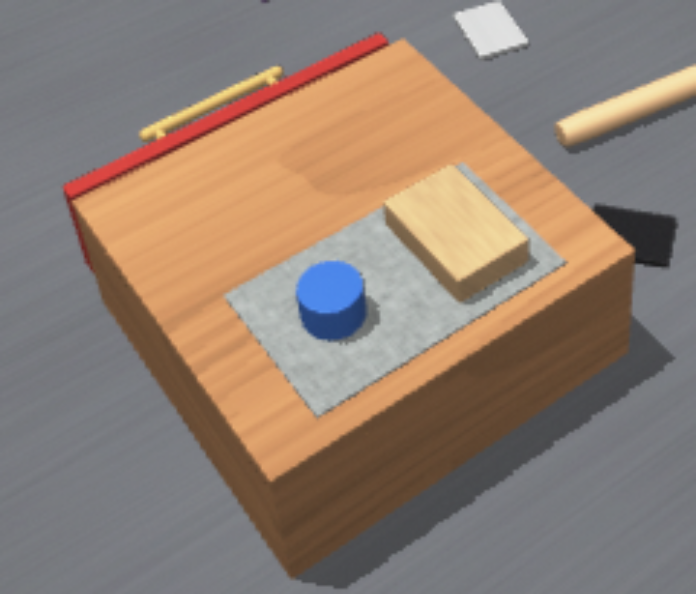

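View pics/chest_b.png

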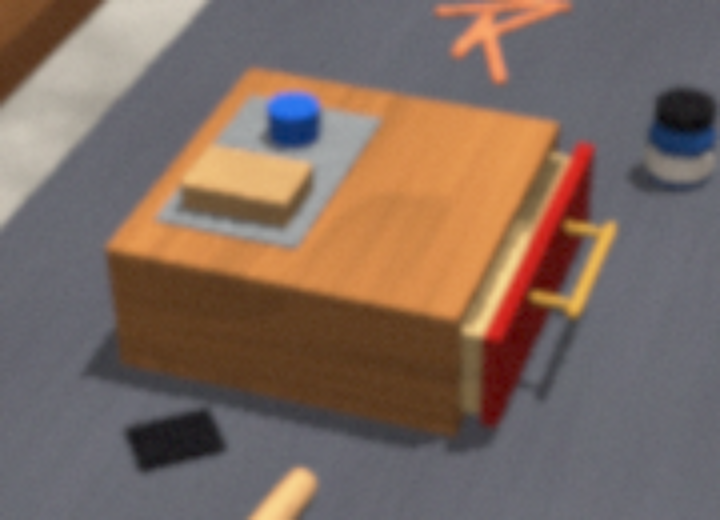

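```bash
python3 - <<'E'
from h import *
c=capture("scene")
A=pix2plane(c,[(289.7,258.8),(368.6,330.5),(243,411),(176,314)],.115); print(A.round(4))
c=capture("side"); B=pix2plane(c,[(315,210),(228,192),(263,147.5),(339,160.5)],.115); print(B.round(4))
for q in (A,B):
    print([np.linalg.norm(q[i]-q[(i+1)%4]).round(3) for i in range(4)], [np.degrees(np.arctan2(*(q[(i+1)%4]-q[i])[[1,0]])).round(1) for i in range(4)])
E
```

```text
[[ 0.6544 -0.08    0.115 ]
 [ 0.9342 -0.0766  0.115 ]
 [ 0.9385 -0.367   0.115 ]
 [ 0.6549 -0.3673  0.115 ]]
[[ 0.6465 -0.08    0.115 ]
 [ 0.928  -0.0779  0.115 ]
 [ 0.9329 -0.3637  0.115 ]
 [ 0.6546 -0.3699  0.115 ]]
[np.float64(0.28), np.float64(0.29), np.float64(0.284), np.float64(0.287)] [np.float64(0.7), np.float64(-89.2), np.float64(-179.9), np.float64(90.1)]
[np.float64(0.281), np.float64(0.286), np.float64(0.278), np.float64(0.29)] [np.float64(0.4), np.float64(-89.0), np.float64(-178.7), np.float64(91.6)]
```

```bash
cat >> h.py <<'E'
from scipy.spatial.transform import Rotation as Ro
def Rt(psi):
    p=np.radians(psi); c,s=np.cos(p),np.sin(p)
    return np.array([[0,c,s],[0,s,-c],[-1,0,0]])
def plan(x,y,z,psi,verbose=True):
    """target TCP xyz (m), psi deg mod 180: prints turn(deg, tool axes) then travel (cm) in axes AFTER the turn"""
    s=state(); R=Ro.from_rotvec(s["tool_rot"]).as_matrix(); best=None
    for k in (0,180):
        d=np.degrees(Ro.from_matrix(R.T@Rt(psi+k)).as_rotvec())
        if best is None or np.linalg.norm(d)<np.linalg.norm(best[0]): best=(d,psi+k)
    d,p=best
    t=Rt(p).T@(np.array([x,y,z])-s["position"])*100
    print("pos",s["position"].round(4),"psi now %.1f tilt %.2f"%(np.degrees(np.arctan2(R[1,1],R[0,1])),np.degrees(np.arccos(-R[2,0]))),"clk %.2f open %.4f F %s"%(s["clock"],s["opening"],s["force"].round(1)))
    print("turn",d.round(2),"-> psi",p,"travel after turn cm",t.round(2),"| other sense turn_x", round(d[0]-180*np.sign(d[0]),1),"j6 %.2f"%s["joint_positions"][5])
E
python3 - <<'E'
from h import *
plan(.587,-.226,.20,0)
plan(.587,-.226,.20,90)
E
```

```text
pos [0.1999 0.4854 0.3039] psi now 67.6 tilt 0.01 clk 0.55 open 0.0853 F [-0.7  0.5 -1.1]
turn [ 6.761e+01 -0.000e+00 -1.000e-02] -> psi 0 travel after turn cm [10.39 38.71 71.14] | other sense turn_x -112.4 j6 -0.07
pos [0.1999 0.4854 0.3039] psi now 67.6 tilt 0.01 clk 0.55 open 0.0853 F [-0.7  0.5 -1.1]
turn [-2.239e+01  0.000e+00 -1.000e-02] -> psi 90 travel after turn cm [ 10.39 -71.14  38.71] | other sense turn_x 157.6 j6 -0.07
```

```bash
python3 -m jog '[{"dr":[10,0,0],"travel":[0,0,0],"jaw":3},{"dr":[10,0,0],"travel":[0,0,0],"jaw":3},{"dr":[10,0,0],"travel":[0,0,0],"jaw":3},{"dr":[10,0,0],"travel":[0,0,0],"jaw":3},{"dr":[10,0,0],"travel":[0,0,0],"jaw":3},{"dr":[10,0,0],"travel":[0,0,0],"jaw":3},{"dr":[7.6,0,0],"travel":[0,0,0],"jaw":3},{"dr":[0,0,0],"travel":[0,4,4],"jaw":3},{"dr":[0,0,0],"travel":[0,4,4],"jaw":3},{"dr":[0,0,0],"travel":[0,4,4],"jaw":3}]'
python3 -m jog '[{"dr":[0,0,0],"travel":[0,3,5],"jaw":3},{"dr":[0,0,0],"travel":[0,3,5],"jaw":3},{"dr":[0,0,0],"travel":[0,3,5],"jaw":3},{"dr":[0,0,0],"travel":[0,3,5],"jaw":3},{"dr":[0,0,0],"travel":[0,3,5],"jaw":3},{"dr":[0,0,0],"travel":[0,3,5],"jaw":3},{"dr":[0,0,0],"travel":[0,3,5],"jaw":3},{"dr":[0,0,0],"travel":[0,2,5],"jaw":3},{"dr":[0,0,0],"travel":[0,2,5],"jaw":3},{"dr":[0,0,0],"travel":[0,0,5],"jaw":3}]'
python3 -c "
from h import *
plan(.587,-.226,.18,0)"
```

```text
clock: 1.8
position: [0.3209, 0.3642, 0.304]
tool_rot: [1.209, 1.21, -1.208]
force: [0.6, 1.2, -0.2]
opening: 0.0297
clock: 3.05
position: [0.5707, -0.1363, 0.3033]
tool_rot: [1.209, 1.21, -1.209]
force: [0.0, 0.1, -0.0]
opening: 0.0297
pos [ 0.5707 -0.1363  0.3033] psi now 0.0 tilt 0.03 clk 3.05 open 0.0297 F [ 0.   0.1 -0. ]
turn [ 0.02 -0.02  0.02] -> psi 0 travel after turn cm [12.33  1.63  8.97] | other sense turn_x -180.0 j6 -0.30
```

```bash
python3 -m jog '[{"dr":[0,0,0],"travel":[3,0.5,3],"jaw":3},{"dr":[0,0,0],"travel":[4,0.5,3],"jaw":3},{"dr":[0,0,0],"travel":[4,0.6,3],"jaw":3},{"dr":[0,0,0],"travel":[0,0,0],"jaw":3}]'
python3 - <<'E'
from h import *
plan(.587,-.226,.131,0)
c=capture("wrist"); cv2.imwrite("pics/w1.png",c["frame"][:,:,::-1])
W=cloud(c); H,S,V=cv2.split(cv2.cvtColor(c["frame"],cv2.COLOR_RGB2HSV))
g=(H>15)&(H<30)&(S>80)&(W[...,2]>.06)&(W[...,2]<.1)
q=W[g]; print(len(q))
if len(q): print(cv2.minAreaRect((q[:,:2]*1000).astype(np.float32)), q[:,2].max())
E
```

```text
clock: 3.55
position: [0.5845, -0.2256, 0.1891]
tool_rot: [1.21, 1.216, -1.215]
force: [0.1, 1.5, 0.1]
opening: 0.0301
pos [ 0.5845 -0.2256  0.1891] psi now -0.1 tilt 0.46 clk 3.55 open 0.0301 F [0.1 1.5 0.1]
turn [-0.14 -0.18  0.42] -> psi 0 travel after turn cm [5.81 0.25 0.04] | other sense turn_x 179.9 j6 -0.42
10492
((614.3613891601562, -237.8502197265625), (81.55230712890625, 236.37310791015625), 7.757411956787109) 0.09982465053059048
```

View pics/w1.png

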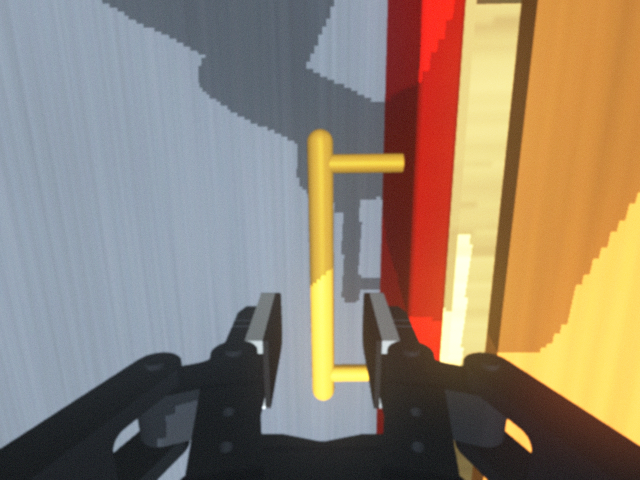

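```bash
python3 - <<'E'
from h import *
plan(.587,-.226,.131,0)
c=capture("wrist")
print(pix2plane(c,[(320,135),(323,396),(322,265),(322,372),(320,162)],.077).round(4))
print(pix2plane(c,[(387,150),(385,300),(462,100),(450,300)],.104).round(4))
print(pix2plane(c,[(530,60),(500,330)],.115).round(4))
E
```

```text
pos [ 0.5855 -0.2248  0.1922] psi now -0.1 tilt 0.21 clk 3.60 open 0.0302 F [0.2 0.1 0.1]
turn [-0.06 -0.1   0.18] -> psi 0 travel after turn cm [6.12 0.15 0.12] | other sense turn_x 179.9 j6 -0.42
[[ 0.5852 -0.1618  0.077 ]
 [ 0.5866 -0.2908  0.077 ]
 [ 0.586  -0.2202  0.077 ]
 [ 0.5861 -0.2768  0.077 ]
 [ 0.5852 -0.1731  0.077 ]]
[[ 0.6099 -0.1661  0.104 ]
 [ 0.6116 -0.2256  0.104 ]
 [ 0.6357 -0.1487  0.104 ]
 [ 0.6379 -0.2256  0.104 ]]
[[ 0.653  -0.1369  0.115 ]
 [ 0.6545 -0.2331  0.115 ]]
```

```bash
python3 -m jog '[{"dr":[0,0,0],"travel":[2,0,0],"jaw":2.4},{"dr":[0,0,0],"travel":[2,0,0],"jaw":2.4},{"dr":[0,0,0],"travel":[2,0,0],"jaw":2.4},{"dr":[0,0,0],"travel":[0,0,0],"jaw":2.4},{"dr":[0,0,0],"travel":[0,0,0],"jaw":0.8},{"dr":[0,0,0],"travel":[0,0,0],"jaw":0.8},{"dr":[0,0,0],"travel":[0,0,0],"jaw":0.8}]'
```

```text
clock: 4.53
position: [0.5859, -0.2242, 0.1331]
tool_rot: [1.209, 1.21, -1.209]
force: [1.1, 1.2, -1.6]
opening: 0.0092
```

```bash
python3 -m jog '[{"dr":[0,0,0],"travel":[0,-1,0],"jaw":0.6},{"dr":[0,0,0],"travel":[0,-2,0],"jaw":0.6},{"dr":[0,0,0],"travel":[0,-2,0],"jaw":0.6},{"dr":[0,0,0],"travel":[0,-2,0.05],"jaw":0.6},{"dr":[0,0,0],"travel":[0,-2,0.05],"jaw":0.6},{"dr":[0,0,0],"travel":[0,-2,0.05],"jaw":0.6},{"dr":[0,0,0],"travel":[0,-2,0],"jaw":0.6},{"dr":[0,0,0],"travel":[0,-1.5,0],"jaw":0.6},{"dr":[0,0,0],"travel":[0,-1,0],"jaw":0.6},{"dr":[0,0,0],"travel":[0,-0.5,0],"jaw":0.6}]'
```

```text
clock: 5.78
position: [0.4251, -0.2259, 0.1331]
tool_rot: [1.209, 1.21, -1.21]
force: [1.3, -1.1, -9.2]
opening: 0.0092
```

```bash
python3 -m jog '[{"dr":[0,0,0],"travel":[0,-0.4,0],"jaw":0.6},{"dr":[0,0,0],"travel":[0,0,0],"jaw":0.6},{"dr":[0,0,0],"travel":[0,0,0],"jaw":0.6}]'; python3 -m jog '[{"dr":[0,0,0],"travel":[0,-0.3,0],"jaw":0.6},{"dr":[0,0,0],"travel":[0,0,0],"jaw":0.6}]'
```

```text
clock: 6.15
position: [0.4218, -0.2259, 0.1332]
tool_rot: [1.209, 1.211, -1.21]
force: [-1.0, -1.8, -12.1]
opening: 0.0088
clock: 6.4
position: [0.4186, -0.2259, 0.1332]
tool_rot: [1.209, 1.211, -1.21]
force: [-0.7, -2.3, -15.7]
opening: 0.0088
```

```bash
python3 -m jog '[{"dr":[0,0,0],"travel":[0,-0.2,0],"jaw":0.6},{"dr":[0,0,0],"travel":[0,0,0],"jaw":0.6}]'; python3 -m jog '[{"dr":[0,0,0],"travel":[0,0,0],"jaw":2.4},{"dr":[0,0,0],"travel":[0,0,0],"jaw":2.4},{"dr":[0,0,0],"travel":[-2,0,0],"jaw":2.4},{"dr":[0,0,0],"travel":[-4,0,0],"jaw":2.4},{"dr":[0,0,0],"travel":[-6,0,0],"jaw":2.4},{"dr":[0,0,0],"travel":[-5,0,0],"jaw":2.4},{"dr":[0,0,0],"travel":[0,5,-3],"jaw":6},{"dr":[0,0,0],"travel":[0,6,-3],"jaw":6},{"dr":[0,0,0],"travel":[0,3,-4],"jaw":6},{"dr":[0,0,0],"travel":[0,0,-6],"jaw":6}]'
python3 - <<'E'
from h import *
c=capture("wrist"); cv2.imwrite("pics/w2.png",c["frame"][:,:,::-1])
c=capture("scene"); cv2.imwrite("pics/s2.png",c["frame"][:,:,::-1])
H,S,V=cv2.split(cv2.cvtColor(c["frame"],cv2.COLOR_RGB2HSV))
show(rects(c,(H>24)&(H<34)&(S>150)&(V>150),.022,40))
m=masks(c)
show([r for r in rects(c,m["steel"],.007) if r['w']<75 and r['y']<.5 and r['y']>0])
show([r for r in rects(c,m["wood"],.012) if r['w']<75 and r['x']>.2])
E
```

```text
clock: 6.65
position: [0.4166, -0.2259, 0.1332]
tool_rot: [1.209, 1.211, -1.21]
force: [-0.5, -3.4, -19.5]
opening: 0.0092
clock: 7.9
position: [0.5546, -0.0669, 0.3048]
tool_rot: [1.211, 1.207, -1.208]
force: [-0.4, 0.7, -0.1]
opening: 0.0605
xy 0.5874 0.0553  size 51.1 x 50.6 mm  ang -11.5  px [320. 256.] z 0.0045
xy 0.5761 0.2192  size 68.4 x 48.5 mm  ang -9.1  px [363. 231.] z 0.0044
xy 0.4335 0.1963  size 68.2 x 50.2 mm  ang -1.9  px [327. 212.] z 0.0029
xy 0.4489 0.3417  size 67.4 x 51.6 mm  ang 19.8  px [366. 197.] z 0.0076
xy 0.7937 -0.6329  size 60.3 x 12.5 mm  ang -65.4  px [ 80. 466.] z 0.0055
xy 0.4235 0.0586  size 65.6 x 46.6 mm  ang -12.8  px [287. 226.] z 0.0118
```

View pics/w2.png

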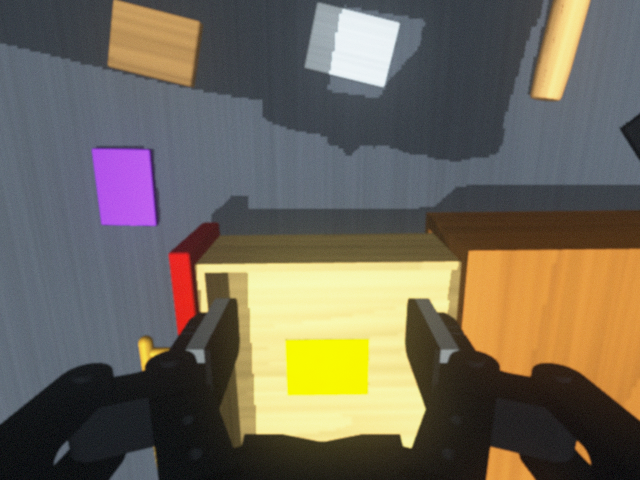

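View pics/s2.png

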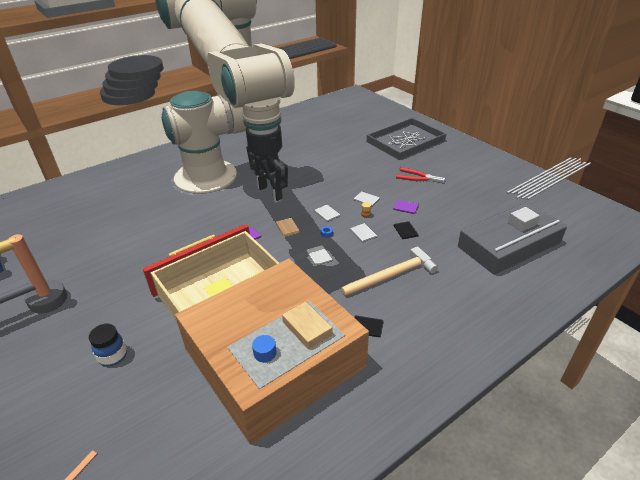

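```bash
python3 - <<'E'
from h import *
c=capture("wrist"); H,S,V=cv2.split(cv2.cvtColor(c["frame"],cv2.COLOR_RGB2HSV))
show([r for r in rects(c,(H>26)&(H<34)&(S>200)&(V>120),.022,300)])
# chest top front edge & left corner, red front
print(pix2plane(c,[(428,213)],.115), pix2plane(c,[(218,224)],.104))
for n in ["wrist"]:
    show([r for r in rects(c,masks(c)["steel"],.007,500)])
plan(.579,.0575,.15,77.3)
E
```

```text
xy 0.5609 -0.2249  size 76.9 x 58.9 mm  ang 0.4  px [326. 370.] z 0.0215
[[ 0.62190963 -0.05012877  0.115     ]] [[ 0.48654288 -0.06097438  0.104     ]]
xy 0.5799 0.0583  size 67.2 x 50.4 mm  ang -12.7  px [353.  50.] z 0.0062
pos [ 0.5535 -0.0655  0.3058] psi now 0.3 tilt 0.20 clk 8.05 open 0.0602 F [-1.1 -0.  -0.2]
turn [-77.03   0.14  -0.16] -> psi 77.3 travel after turn cm [15.58 12.56 -0.22] | other sense turn_x 103.0 j6 -0.19
```

```bash
python3 - <<'E'
from h import *
c=capture("wrist"); H,S,V=cv2.split(cv2.cvtColor(c["frame"],cv2.COLOR_RGB2HSV))
show([r for r in rects(c,(H>26)&(H<34)&(S>200)&(V>120),.022,300)])
print(pix2plane(c,[(462,262)],.115),pix2plane(c,[(150,345)],.077),pix2plane(c,[(198,268)],.093))
c=capture("scene");cv2.imwrite("pics/s3.png",cv2.resize(c["frame"][225:325,140:300,::-1],None,fx=5,fy=5))
c=capture("side");cv2.imwrite("pics/d3.png",cv2.resize(c["frame"][140:260,280:420,::-1],None,fx=5,fy=5))
E
```

```text
xy 0.5610 -0.2246  size 76.9 x 58.7 mm  ang 0.3  px [327. 367.] z 0.0208
[[ 0.64641743 -0.08545785  0.115     ]] [[ 0.41981401 -0.16920985  0.077     ]] [[ 0.46748308 -0.09851483  0.093     ]]
```

View pics/s3.png

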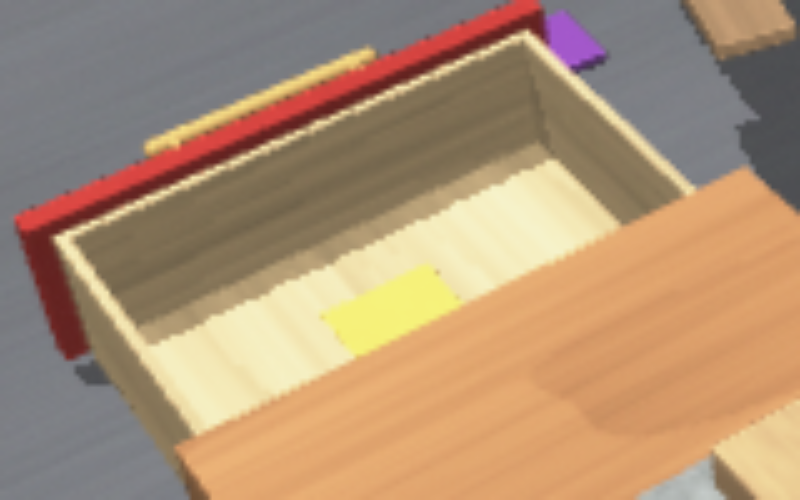

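View pics/d3.png

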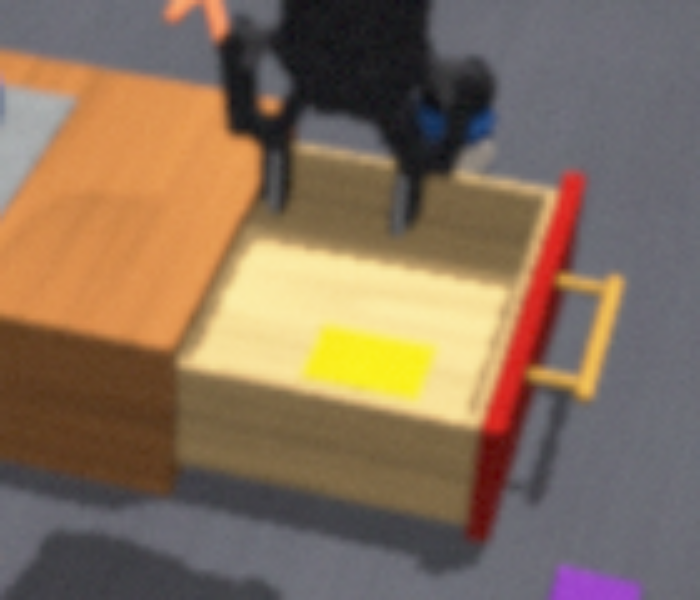

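```bash
python3 - <<'E'
from h import *
c=capture("side"); H,S,V=cv2.split(cv2.cvtColor(c["frame"],cv2.COLOR_RGB2HSV))
print("mark side");show([r for r in rects(c,(H>26)&(H<34)&(S>200)&(V>120),.022,100)])
print(pix2plane(c,[(280+612/5,140+335/5),(280+585/5,140+395/5),(280+618/5,140+282/5)],.077))
c=capture("scene")
print(pix2plane(c,[(140+150/5,225+150/5),(140+372/5,225+54/5)],.080))
E
```

```text
mark side
xy 0.5603 -0.2258  size 70.0 x 47.5 mm  ang -1.3  px [353. 212.] z 0.0253
[[ 0.40773967 -0.23155074  0.077     ]
 [ 0.41313807 -0.16636603  0.077     ]
 [ 0.41358308 -0.28910369  0.077     ]]
[[ 0.42221944 -0.29025539  0.08      ]
 [ 0.42049725 -0.16530239  0.08      ]]
```

```bash
python3 -m jog '[{"dr":[-10,0,0],"travel":[0,0,0],"jaw":7},{"dr":[-10,0,0],"travel":[0,0,0],"jaw":7},{"dr":[-10,0,0],"travel":[1,0,0],"jaw":7},{"dr":[-10,0,0],"travel":[2,0,0],"jaw":7},{"dr":[-10,0,0],"travel":[2,0,0],"jaw":7},{"dr":[-10,0,0],"travel":[2,0,0],"jaw":7},{"dr":[-10,0,0],"travel":[2,0,0],"jaw":7},{"dr":[-7,0,0],"travel":[2,0,0],"jaw":7},{"dr":[0,0,0],"travel":[0,6,0],"jaw":7},{"dr":[0,0,0],"travel":[0,6,0],"jaw":7}]'; python3 -m jog '[{"dr":[0,0,0],"travel":[2,0,0],"jaw":7},{"dr":[0,0,0],"travel":[0,0,0],"jaw":7}]'
python3 - <<'E'
from h import *
plan(.5795,.058,.072,77.3)
c=capture("wrist"); cv2.imwrite("pics/w4.png",c["frame"][:,:,::-1])
show([r for r in rects(c,masks(c)["steel"],.007,500)])
E
```

```text
clock: 9.55
position: [0.5803, 0.0485, 0.1939]
tool_rot: [0.181, 1.563, -0.181]
force: [1.2, -1.0, 0.1]
opening: 0.0698
clock: 9.8
position: [0.5793, 0.0484, 0.1723]
tool_rot: [0.178, 1.567, -0.179]
force: [0.5, 0.1, -0.2]
opening: 0.0701
pos [0.5793 0.0484 0.1723] psi now 77.0 tilt 0.19 clk 9.80 open 0.0701 F [ 0.5  0.1 -0.2]
turn [-0.32 -0.18  0.05] -> psi 77.3 travel after turn cm [10.03  0.94 -0.19] | other sense turn_x 179.7 j6 -1.32
xy 0.5716 0.0471  size 76.6 x 76.2 mm  ang -12.9  px [301. 220.] z 0.0067
xy 0.5796 0.2108  size 83.5 x 36.8 mm  ang -3.2  px [610. 176.] z 0.0073
xy 0.4693 0.0299  size 102.9 x 45.0 mm  ang 73.3  px [239.  59.] z -0.0008
```

View pics/w4.png

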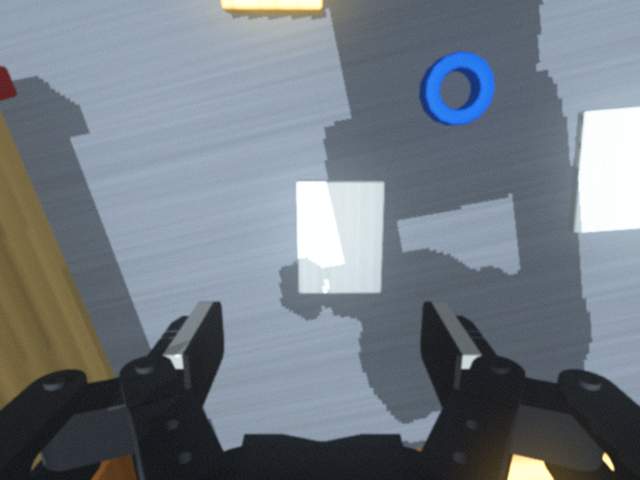

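```bash
python3 - <<'E'
from h import *
c=capture("wrist")
P=pix2plane(c,[(296,181),(384,181),(382,293),(299,293)],.007)[:,:2]; print(P.round(4),P.mean(0))
m=P.mean(0); plan(m[0],m[1],.072,77.3)
E
```

```text
[[0.5417 0.0417]
 [0.5528 0.0896]
 [0.619  0.076 ]
 [0.6077 0.0272]] [0.58028395 0.05862788]
pos [0.5801 0.0477 0.1744] psi now 76.9 tilt 0.01 clk 9.90 open 0.0700 F [ 0.4 -0.9 -0.4]
turn [-0.39  0.01 -0.  ] -> psi 77.3 travel after turn cm [10.24  1.07 -0.22] | other sense turn_x 179.6 j6 -1.32
```

```bash
python3 -m jog '[{"dr":[-0.3,0,0],"travel":[2,1.1,-0.2],"jaw":6.2},{"dr":[0,0,0],"travel":[3,0,0],"jaw":6.2},{"dr":[0,0,0],"travel":[3,0,0],"jaw":6.2},{"dr":[0,0,0],"travel":[2,0,0],"jaw":6.2},{"dr":[0,0,0],"travel":[0.2,0,0],"jaw":6.2},{"dr":[0,0,0],"travel":[0,0,0],"jaw":6.2}]'
python3 - <<'E'
from h import *
plan(.5803,.0586,.0715,77.3)
c=capture("wrist"); cv2.imwrite("pics/w5.png",c["frame"][:,:,::-1])
E
```

```text
clock: 10.65
position: [0.581, 0.0601, 0.0728]
tool_rot: [0.174, 1.562, -0.174]
force: [-0.1, 1.3, 0.0]
opening: 0.0619
pos [0.581  0.0601 0.0728] psi now 77.3 tilt 0.08 clk 10.65 open 0.0619 F [-0.1  1.3  0. ]
turn [ 0.    0.08 -0.03] -> psi 77.3 travel after turn cm [ 0.13 -0.16 -0.04] | other sense turn_x -180.0 j6 -1.31
```

View pics/w5.png

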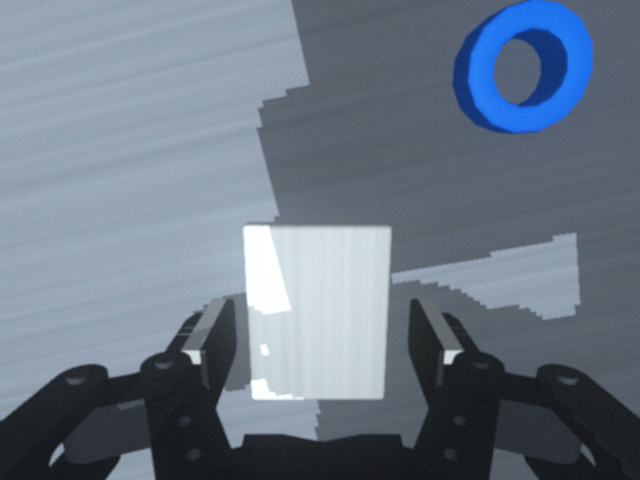

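```bash
python3 -m jog '[{"dr":[0,0,0],"travel":[0.1,-0.1,0],"jaw":4.5},{"dr":[0,0,0],"travel":[0,0,0],"jaw":4.5},{"dr":[0,0,0],"travel":[0,0,0],"jaw":4.5},{"dr":[0,0,0],"travel":[0,0,0],"jaw":4.5}]'; python3 -m jog '[{"dr":[0,0,0],"travel":[-1,0,0],"jaw":4.5},{"dr":[0,0,0],"travel":[-4,0,0],"jaw":4.5},{"dr":[0,0,0],"travel":[-5,0,0],"jaw":4.5},{"dr":[0,0,0],"travel":[0,0,0],"jaw":4.5}]'
python3 - <<'E'
from h import *
plan(.558,-.225,.17,90.6)
c=capture("wrist"); cv2.imwrite("pics/w6.png",c["frame"][:,:,::-1])
E
```

```text
clock: 11.2
position: [0.5813, 0.0593, 0.0732]
tool_rot: [0.175, 1.56, -0.173]
force: [-1.7, 0.9, 6.9]
opening: 0.0472
clock: 11.7
position: [0.5822, 0.0591, 0.1768]
tool_rot: [0.175, 1.554, -0.172]
force: [0.1, 0.6, -2.1]
opening: 0.0473
pos [0.5822 0.0591 0.1768] psi now 77.3 tilt 0.58 clk 11.70 open 0.0473 F [ 0.1  0.6 -2.1]
turn [-13.29   0.57  -0.09] -> psi 90.6 travel after turn cm [  0.68 -28.38  -2.72] | other sense turn_x 166.7 j6 -1.31
```

View pics/w6.png

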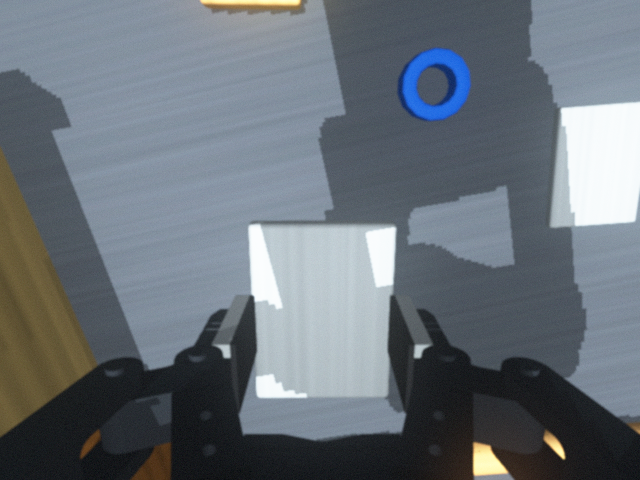

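```bash
python3 - <<'E'
from h import *
c=capture("wrist"); o=-c["R"].T@c["t"]; s=state(); R=Ro.from_rotvec(s["tool_rot"]).as_matrix()
print((R.T@(o-s["position"])).round(4), s["position"])
E
```

```text
[-0.0713 -0.0001 -0.0689] [0.58013854 0.05901805 0.17112354]
```

```bash
python3 -m jog '[{"dr":[-6.7,0,0],"travel":[-2,0,0],"jaw":4.5},{"dr":[-6.6,0,0],"travel":[-1,0,0],"jaw":4.5},{"dr":[0,0,0],"travel":[0,-4,-0.4],"jaw":4.5},{"dr":[0,0,0],"travel":[0,-4,-0.4],"jaw":4.5},{"dr":[0,0,0],"travel":[0,-4,-0.4],"jaw":4.5},{"dr":[0,0,0],"travel":[0,-4,-0.4],"jaw":4.5},{"dr":[0,0,0],"travel":[0,-4,-0.4],"jaw":4.5},{"dr":[0,0,0],"travel":[0,-4,-0.4],"jaw":4.5},{"dr":[0,0,0],"travel":[0,-4,0],"jaw":4.5},{"dr":[0,0,0],"travel":[0,0,0],"jaw":4.5}]'
python3 - <<'E'
from h import *
capture("scene");plan(.558,-.225,.0965,90.6)
c=capture("wrist"); cv2.imwrite("pics/w7.png",c["frame"][:,:,::-1])
E
```

```text
clock: 13.05
position: [0.5581, -0.2234, 0.1984]
tool_rot: [-0.004, 1.575, 0.007]
force: [0.0, -0.5, -1.4]
opening: 0.0475
pos [ 0.5584 -0.2218  0.1986] psi now 90.5 tilt 0.23 clk 13.10 open 0.0471 F [ 0.6 -0.5 -2.1]
turn [-0.11 -0.2  -0.11] -> psi 90.6 travel after turn cm [10.21 -0.32 -0.04] | other sense turn_x 179.9 j6 -2.02
```

View pics/w7.png

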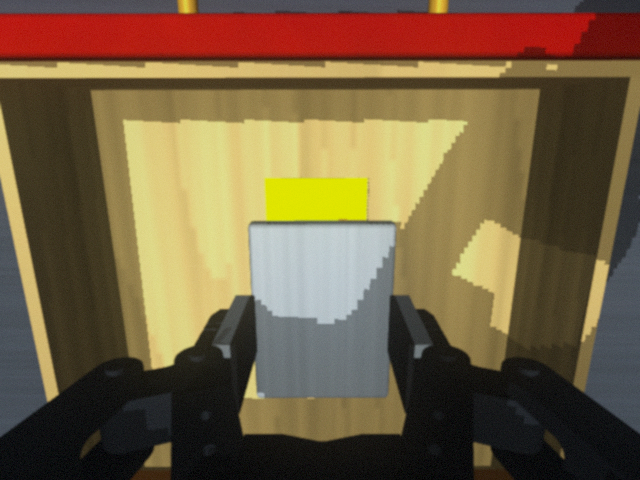

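```bash
python3 - <<'E'
from h import *
c=capture("wrist")
P=pix2plane(c,[(265,178),(368,178)],.022); print(P.round(4), P.mean(0)+[.039,0,0])
plan(.5585,-.2245,.0965,90.6)
E
python3 -m jog '[{"dr":[0,0,0],"travel":[3,-0.3,0],"jaw":4.5},{"dr":[0,0,0],"travel":[3,0,0],"jaw":4.5},{"dr":[0,0,0],"travel":[2,0,0],"jaw":4.5},{"dr":[0,0,0],"travel":[1,0,0],"jaw":4.5},{"dr":[0,0,0],"travel":[0.5,0,0],"jaw":4.5},{"dr":[0,0,0],"travel":[0.5,0,0],"jaw":4.5},{"dr":[0,0,0],"travel":[0,0,0],"jaw":4.5}]'
```

```text
[[ 0.5228 -0.2543  0.022 ]
 [ 0.5221 -0.1943  0.022 ]] [ 0.5614256  -0.22425365  0.022     ]
pos [ 0.5589 -0.2203  0.1994] psi now 90.6 tilt 0.16 clk 13.20 open 0.0474 F [ 0.1  0.4 -2.6]
turn [ 0.03 -0.13 -0.09] -> psi 90.6 travel after turn cm [10.29 -0.42 -0.04] | other sense turn_x -180.0 j6 -2.02
clock: 14.08
position: [0.5594, -0.2242, 0.1011]
tool_rot: [-0.008, 1.57, 0.008]
force: [-0.9, 0.5, -1.6]
opening: 0.047
```

```bash
python3 -m jog '[{"dr":[0,0,0],"travel":[0.3,0,0],"jaw":4.5},{"dr":[0,0,0],"travel":[0.1,0,0],"jaw":4.5},{"dr":[0,0,0],"travel":[0,0,0],"jaw":4.5}]'
```

```text
clock: 14.45
position: [0.5592, -0.2242, 0.0969]
tool_rot: [-0.008, 1.571, 0.008]
force: [0.4, 0.1, -1.9]
opening: 0.0469
```

```bash
python3 -m jog '[{"dr":[0,0,0],"travel":[0.1,0,0],"jaw":4.5},{"dr":[0,0,0],"travel":[0,0,0],"jaw":4.5}]'; python3 -m jog '[{"dr":[0,0,0],"travel":[0,0,0],"jaw":5.3},{"dr":[0,0,0],"travel":[0,0,0],"jaw":6.2},{"dr":[0,0,0],"travel":[0,0,0],"jaw":6.2},{"dr":[0,0,0],"travel":[-2,0,0],"jaw":6.2},{"dr":[0,0,0],"travel":[-4,0,0],"jaw":6.2},{"dr":[0,0,0],"travel":[-5,0,0],"jaw":6.2},{"dr":[0,0,0],"travel":[0,0,0],"jaw":6.2}]'
cat >> h.py <<'E'
def look(fn,zpile=None):
    c=capture("wrist"); cv2.imwrite(f"pics/{fn}.png",c["frame"][:,:,::-1]); return c
def bench():
    for n in ("scene","side"):
        c=capture(n); m=masks(c); print(n)
        show([r for r in rects(c,m["steel"],.007) if 40<r['w']<75 and -.02<r['y']<.5 and .3<r['x']<.75])
        show([r for r in rects(c,m["wood"],.012) if 40<r['w']<75 and .3<r['x']<.6])
E
python3 -c "
from h import *
look('w8'); bench(); plan(.560,-.2245,.2,90.6)"
```

```text
clock: 14.7
position: [0.5592, -0.2242, 0.0958]
tool_rot: [-0.008, 1.571, 0.008]
force: [0.4, 0.2, -2.3]
opening: 0.0475
clock: 15.58
position: [0.561, -0.2249, 0.2133]
tool_rot: [-0.012, 1.56, 0.005]
force: [0.0, -0.5, -0.8]
opening: 0.062
scene
xy 0.5761 0.2192  size 68.4 x 48.5 mm  ang -9.1  px [363. 231.] z 0.0081
xy 0.4336 0.1963  size 68.0 x 50.2 mm  ang -1.9  px [327. 212.] z 0.0074
xy 0.4487 0.3423  size 67.4 x 50.2 mm  ang 19.8  px [366. 197.] z 0.0090
xy 0.4232 0.0591  size 67.4 x 46.3 mm  ang -14.2  px [288. 226.] z 0.0110
side
xy 0.4491 0.3429  size 69.3 x 50.0 mm  ang 18.6  px [339. 370.] z 0.0067
xy 0.4333 0.1968  size 69.5 x 52.0 mm  ang -1.1  px [360. 323.] z 0.0024
xy 0.5761 0.2202  size 69.9 x 52.5 mm  ang -8.5  px [304. 316.] z 0.0085
xy 0.4222 0.0635  size 71.0 x 46.0 mm  ang -16.8  px [376. 286.] z 0.0127
pos [ 0.5591 -0.2241  0.2061] psi now 90.6 tilt 0.01 clk 15.72 open 0.0622 F [-0.1 -0.5  0.2]
turn [ 0.01 -0.   -0.01] -> psi 90.6 travel after turn cm [ 0.61 -0.04  0.09] | other sense turn_x -180.0 j6 -2.02
```

View pics/w8.png

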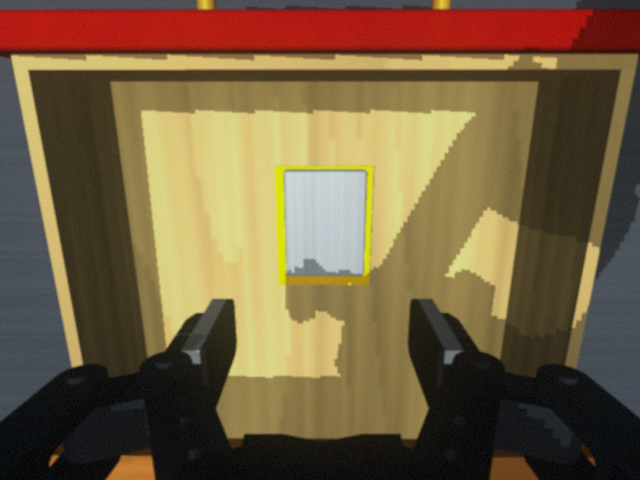

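```bash
python3 -m jog '[{"dr":[9.3,0,0],"travel":[0,0,0],"jaw":7},{"dr":[0,0,0],"travel":[0,4,-0.5],"jaw":7},{"dr":[0,0,0],"travel":[0,5,-0.5],"jaw":7},{"dr":[0,0,0],"travel":[0,5,-0.5],"jaw":7},{"dr":[0,0,0],"travel":[0,5,-0.5],"jaw":7},{"dr":[0,0,0],"travel":[0,5,-0.5],"jaw":7},{"dr":[0,0,0],"travel":[0,5,-0.5],"jaw":7},{"dr":[0,0,0],"travel":[0,5,-0.5],"jaw":7},{"dr":[0,0,0],"travel":[0,5,-0.5],"jaw":7},{"dr":[0,0,0],"travel":[0,5,-1],"jaw":7}]'; python3 -m jog '[{"dr":[0,0,0],"travel":[2,0,0],"jaw":7},{"dr":[0,0,0],"travel":[0,0,0],"jaw":7}]'
python3 - <<'E'
from h import *
c=look('w9'); plan(.576,.2197,.074,81.3)
show(rects(c,masks(c)["steel"],.007,1500))
E
```

```text
clock: 16.98
position: [0.5758, 0.2198, 0.2044]
tool_rot: [0.119, 1.57, -0.12]
force: [0.4, 0.2, 1.1]
opening: 0.0701
clock: 17.23
position: [0.5751, 0.2176, 0.1823]
tool_rot: [0.117, 1.573, -0.121]
force: [-0.5, -0.3, -1.0]
opening: 0.0696
pos [0.5757 0.2172 0.1839] psi now 81.3 tilt 0.24 clk 17.27 open 0.0700 F [ 0.  -0.2 -0. ]
turn [-0.04 -0.21  0.12] -> psi 81.3 travel after turn cm [ 1.099e+01  2.500e-01 -1.000e-02] | other sense turn_x 180.0 j6 -1.12
xy 0.5752 0.2158  size 67.6 x 66.0 mm  ang -8.5  px [310. 236.] z 0.0072
xy 0.5002 0.3401  size 98.3 x 73.6 mm  ang 81.4  px [530.  57.] z -0.0009
xy 0.4566 0.1869  size 71.5 x 33.5 mm  ang 81.4  px [207.  28.] z 0.0074
xy 0.4646 0.0841  size 104.7 x 46.0 mm  ang -45.6  px [68. 80.] z -0.0008
xy 0.4396 0.0694  size 36.4 x 14.1 mm  ang -13.9  px [11. 37.] z 0.0112
```

View pics/w9.png

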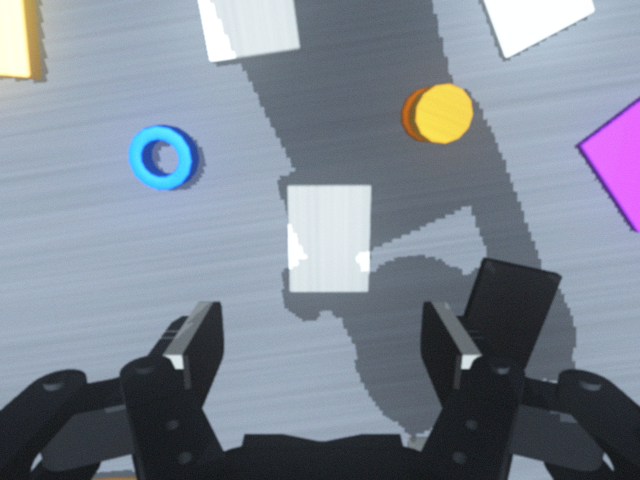

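```bash
python3 - <<'E'
from h import *
c=capture("wrist")
P=pix2plane(c,[(288,185),(371,185),(369,292),(290,292)],.007)[:,:2]
m=P.mean(0); print(m,np.degrees(np.arctan2(*(P[1]-P[0])[::-1])));plan(m[0],m[1],.074,81.3)
E
```

```text
[0.57783663 0.22106957] 81.35883537978813
pos [0.5762 0.217  0.1851] psi now 81.2 tilt 0.11 clk 17.32 open 0.0700 F [-0.1 -0.7  0.9]
turn [-0.07 -0.09  0.06] -> psi 81.3 travel after turn cm [11.11  0.42  0.1 ] | other sense turn_x 179.9 j6 -1.12
```

```bash
python3 -m jog '[{"dr":[0,0,0],"travel":[2,0.35,0.1],"jaw":6.2},{"dr":[0,0,0],"travel":[4,0,0],"jaw":6.2},{"dr":[0,0,0],"travel":[3,0,0],"jaw":6.2},{"dr":[0,0,0],"travel":[2,0,0],"jaw":6.2},{"dr":[0,0,0],"travel":[0,0,0],"jaw":6.2},{"dr":[0,0,0],"travel":[0,0,0],"jaw":6.2}]'; python3 -c "
from h import *
plan(.5778,.2208,.074,81.3)"
```

```text
clock: 18.08
position: [0.5786, 0.2218, 0.0773]
tool_rot: [0.12, 1.565, -0.119]
force: [1.1, -0.5, 1.0]
opening: 0.0621
pos [0.5786 0.2218 0.0773] psi now 81.3 tilt 0.14 clk 18.07 open 0.0621 F [ 1.1 -0.5  1. ]
turn [-0.01  0.12 -0.06] -> psi 81.3 travel after turn cm [ 0.33 -0.11 -0.07] | other sense turn_x 180.0 j6 -1.11
```

```bash
python3 -m jog '[{"dr":[0,0,0],"travel":[0.3,-0.1,0],"jaw":6.2},{"dr":[0,0,0],"travel":[0,0,0],"jaw":4.5},{"dr":[0,0,0],"travel":[0,0,0],"jaw":4.5},{"dr":[0,0,0],"travel":[0,0,0],"jaw":4.5},{"dr":[0,0,0],"travel":[0,0,0],"jaw":4.5}]'; python3 -m jog '[{"dr":[0,0,0],"travel":[-1,0,0],"jaw":4.5},{"dr":[0,0,0],"travel":[-4,0,0],"jaw":4.5},{"dr":[0,0,0],"travel":[-6,0,0],"jaw":4.5},{"dr":[0,0,0],"travel":[-2,0,0],"jaw":4.5},{"dr":[0,0,0],"travel":[0,0,0],"jaw":4.5}]'
python3 - <<'E'
from h import *
look('w10');plan(.5592,-.2242,.12,90.6)
E
```

```text
clock: 18.7
position: [0.5782, 0.2208, 0.0742]
tool_rot: [0.12, 1.566, -0.118]
force: [-2.0, -0.7, 6.5]
opening: 0.0471
clock: 19.32
position: [0.578, 0.2208, 0.2042]
tool_rot: [0.12, 1.565, -0.118]
force: [0.2, 0.2, -2.0]
opening: 0.047
pos [0.5773 0.2205 0.2018] psi now 81.3 tilt 0.07 clk 19.38 open 0.0469 F [ 0.3 -0.7 -2.6]
turn [-9.29 -0.07  0.02] -> psi 90.6 travel after turn cm [  8.18 -44.45  -2.28] | other sense turn_x 170.7 j6 -1.11
```

View pics/w10.png

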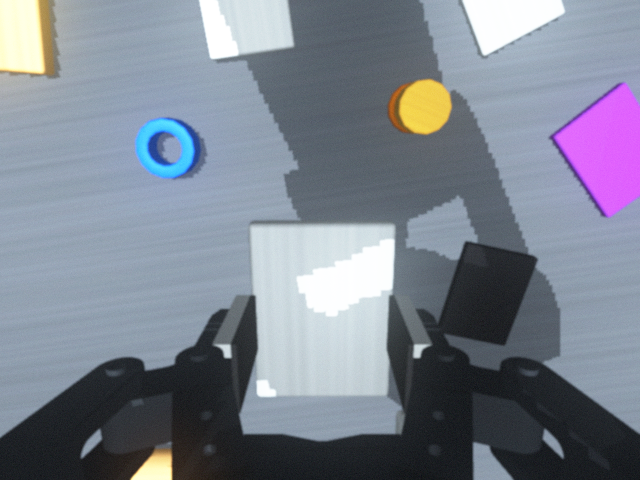

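```bash
python3 -m jog '[{"dr":[-9.3,0,0],"travel":[0,0,0],"jaw":4.5},{"dr":[0,0,0],"travel":[0,-4,-0.3],"jaw":4.5},{"dr":[0,0,0],"travel":[0,-5,-0.3],"jaw":4.5},{"dr":[0,0,0],"travel":[0,-5,-0.3],"jaw":4.5},{"dr":[0,0,0],"travel":[0,-5,-0.3],"jaw":4.5},{"dr":[0,0,0],"travel":[0,-5,-0.3],"jaw":4.5},{"dr":[0,0,0],"travel":[0,-5,-0.3],"jaw":4.5},{"dr":[0,0,0],"travel":[0,-5,-0.3],"jaw":4.5},{"dr":[0,0,0],"travel":[0,-5,-0.2],"jaw":4.5},{"dr":[0,0,0],"travel":[0,-5,0],"jaw":4.5}]'; python3 -m jog '[{"dr":[0,0,0],"travel":[0,-0.4,0],"jaw":4.5},{"dr":[0,0,0],"travel":[2,0,0],"jaw":4.5},{"dr":[0,0,0],"travel":[3,0,0],"jaw":4.5},{"dr":[0,0,0],"travel":[2,0,0],"jaw":4.5},{"dr":[0,0,0],"travel":[1,0,0],"jaw":4.5},{"dr":[0,0,0],"travel":[0,0,0],"jaw":4.5},{"dr":[0,0,0],"travel":[0,0,0],"jaw":4.5}]'; python3 - <<'E'
from h import *
look('w11');plan(.5592,-.2242,.104,90.6)
E
```

```text
clock: 20.62
position: [0.5582, -0.2208, 0.1994]
tool_rot: [-0.006, 1.576, 0.01]
force: [0.6, -0.2, -1.2]
opening: 0.0469
clock: 21.5
position: [0.5599, -0.2237, 0.1241]
tool_rot: [-0.009, 1.569, 0.008]
force: [-0.0, -0.2, -1.0]
opening: 0.0464
pos [ 0.56   -0.2238  0.1242] psi now 90.6 tilt 0.13 clk 21.55 open 0.0472 F [ 0.3  0.5 -1. ]
turn [0.01 0.12 0.05] -> psi 90.6 travel after turn cm [ 2.02 -0.04 -0.08] | other sense turn_x -180.0 j6 -2.02
```

View pics/w11.png

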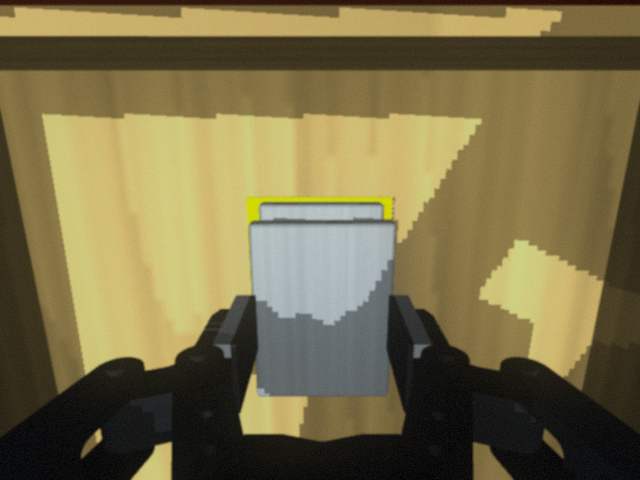

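```bash
python3 -m jog '[{"dr":[0,0,0],"travel":[1,0,-0.1],"jaw":4.5},{"dr":[0,0,0],"travel":[0.6,0,0],"jaw":4.5},{"dr":[0,0,0],"travel":[0.3,0,0],"jaw":4.5},{"dr":[0,0,0],"travel":[0.1,0,0],"jaw":4.5},{"dr":[0,0,0],"travel":[0,0,0],"jaw":4.5}]'
```

```text
clock: 22.18
position: [0.5586, -0.2235, 0.1033]
tool_rot: [-0.008, 1.57, 0.009]
force: [-0.7, 0.9, 2.2]
opening: 0.0472
```

```bash
python3 -m jog '[{"dr":[0,0,0],"travel":[0,0,0],"jaw":5.3},{"dr":[0,0,0],"travel":[0,0,0],"jaw":6.2},{"dr":[0,0,0],"travel":[0,0,0],"jaw":6.2},{"dr":[0,0,0],"travel":[-2,0,0],"jaw":6.2},{"dr":[0,0,0],"travel":[-4,0,0],"jaw":6.2},{"dr":[0,0,0],"travel":[-4,0,0],"jaw":6.2},{"dr":[0,0,0],"travel":[0,0,0],"jaw":6.2},{"dr":[0,0,0],"travel":[0,0,0],"jaw":6.2}]'
python3 -c "
from h import *
look('w12'); bench(); plan(.4335,.1965,.2,88.8)"
```

```text
clock: 23.18
position: [0.5583, -0.2235, 0.2032]
tool_rot: [-0.008, 1.571, 0.008]
force: [-1.4, 0.3, -1.7]
opening: 0.062
scene
xy 0.4336 0.1963  size 68.0 x 50.2 mm  ang -1.9  px [327. 212.] z 0.0042
xy 0.4487 0.3423  size 67.4 x 50.2 mm  ang 19.8  px [366. 197.] z 0.0017
xy 0.4232 0.0591  size 67.4 x 46.3 mm  ang -14.2  px [288. 226.] z 0.0126
side
xy 0.4491 0.3429  size 69.3 x 50.0 mm  ang 18.6  px [339. 370.] z 0.0088
xy 0.4333 0.1968  size 69.5 x 52.1 mm  ang -1.1  px [360. 323.] z 0.0107
xy 0.4224 0.0637  size 70.1 x 45.3 mm  ang -14.9  px [375. 286.] z 0.0166
pos [ 0.5579 -0.2234  0.2016] psi now 90.6 tilt 0.14 clk 23.32 open 0.0618 F [-1.2 -0.  -0.5]
turn [ 1.81 -0.13 -0.06] -> psi 88.8 travel after turn cm [  0.16  41.72 -13.32] | other sense turn_x -178.2 j6 -2.02
```

View pics/w12.png

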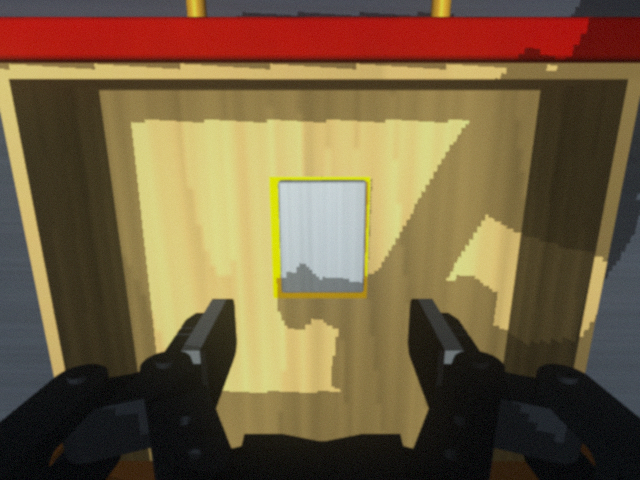

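```bash
python3 -m jog '[{"dr":[2,0,0],"travel":[0,0,0],"jaw":7},{"dr":[0,0,0],"travel":[0,4,-1],"jaw":7},{"dr":[0,0,0],"travel":[0,5,-1.6],"jaw":7},{"dr":[0,0,0],"travel":[0,5,-1.6],"jaw":7},{"dr":[0,0,0],"travel":[0,5,-1.6],"jaw":7},{"dr":[0,0,0],"travel":[0,5,-1.6],"jaw":7},{"dr":[0,0,0],"travel":[0,5,-1.6],"jaw":7},{"dr":[0,0,0],"travel":[0,5,-1.6],"jaw":7},{"dr":[0,0,0],"travel":[0,5,-1.6],"jaw":7},{"dr":[0,0,0],"travel":[0,2.7,-1.1],"jaw":7}]'; python3 -m jog '[{"dr":[0,0,0],"travel":[2,0,0],"jaw":7},{"dr":[0,0,0],"travel":[0,0,0],"jaw":7},{"dr":[0,0,0],"travel":[0,0,0],"jaw":7}]'
python3 - <<'E'
from h import *
c=look('w13'); plan(.4335,.1965,.075,88.8)
E
```

```text
clock: 24.58
position: [0.4345, 0.1985, 0.2027]
tool_rot: [0.019, 1.571, -0.018]
force: [1.3, -0.6, 0.0]
opening: 0.0699
clock: 24.95
position: [0.4358, 0.1963, 0.1833]
tool_rot: [0.02, 1.57, -0.02]
force: [0.8, 0.0, 0.5]
opening: 0.0699
pos [0.436  0.1963 0.1836] psi now 88.5 tilt 0.05 clk 25.00 open 0.0702 F [ 1.  -1.3  0.2]
turn [-0.26  0.05 -0.02] -> psi 88.8 travel after turn cm [10.86  0.02 -0.25] | other sense turn_x 179.7 j6 -1.20
```

View pics/w13.png

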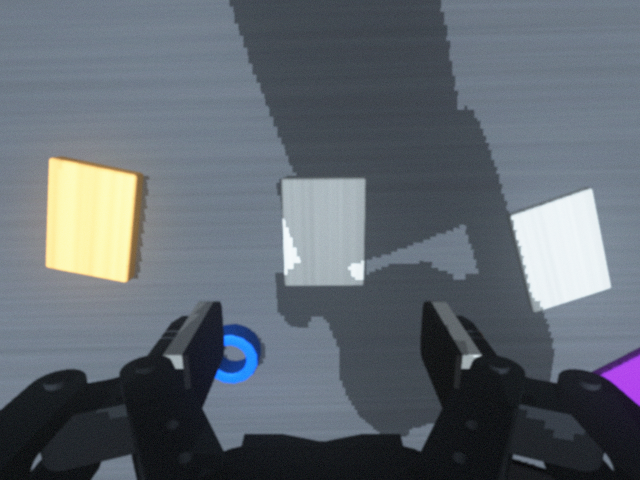

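```bash
python3 - <<'E'
from h import *
c=capture("wrist")
P=pix2plane(c,[(283,178),(365,178),(364,286),(284,286)],.007)[:,:2]
m=P.mean(0); print(m,np.degrees(np.arctan2(*(P[1]-P[0])[::-1])), np.degrees(np.arctan2(*(P[2]-P[1])[::-1])));plan(m[0],m[1],.075,88.8)
print(pix2plane(c,[(238,353)],.016), pix2plane(c,[(430,230)],.0))
E
```

```text
[0.43411307 0.19748632] 88.62184710402276 -0.27691247216705744
pos [0.436  0.1963 0.1837] psi now 88.5 tilt 0.06 clk 25.05 open 0.0701 F [ 0.5 -0.8 -1.5]
turn [-0.25  0.06 -0.03] -> psi 88.8 travel after turn cm [10.87  0.12 -0.19] | other sense turn_x 179.7 j6 -1.20
[[0.50841097 0.14132499 0.016     ]] [[0.43507038 0.26316527 0.        ]]
```

```bash
python3 -m jog '[{"dr":[0,0,0],"travel":[2,0.05,-0.2],"jaw":6.2},{"dr":[0,0,0],"travel":[4,0,0],"jaw":6.2},{"dr":[0,0,0],"travel":[3,0,0],"jaw":6.2},{"dr":[0,0,0],"travel":[1.5,0,0],"jaw":6.2},{"dr":[0,0,0],"travel":[0,0,0],"jaw":6.2},{"dr":[0,0,0],"travel":[0,0,0],"jaw":6.2}]'; python3 -c "
from h import *
plan(.4341,.1973,.075,88.8)"
```

```text
clock: 25.8
position: [0.4345, 0.1973, 0.0794]
tool_rot: [0.02, 1.568, -0.018]
force: [0.2, 0.9, 1.3]
opening: 0.0621
pos [0.4345 0.1973 0.0794] psi now 88.6 tilt 0.15 clk 25.80 open 0.0621 F [0.2 0.9 1.3]
turn [-0.2   0.13 -0.06] -> psi 88.8 travel after turn cm [ 0.44 -0.   -0.04] | other sense turn_x 179.8 j6 -1.20
```

```bash
python3 -m jog '[{"dr":[0,0,0],"travel":[0.45,0,0],"jaw":6.2},{"dr":[0,0,0],"travel":[0,0,0],"jaw":4.5},{"dr":[0,0,0],"travel":[0,0,0],"jaw":4.5},{"dr":[0,0,0],"travel":[0,0,0],"jaw":4.5},{"dr":[0,0,0],"travel":[0,0,0],"jaw":4.5}]'; python3 -m jog '[{"dr":[0,0,0],"travel":[-1,0,0],"jaw":4.5},{"dr":[0,0,0],"travel":[-4,0,0],"jaw":4.5},{"dr":[0,0,0],"travel":[-6,0,0],"jaw":4.5},{"dr":[0,0,0],"travel":[-2,0,0],"jaw":4.5},{"dr":[0,0,0],"travel":[0,0,0],"jaw":4.5}]'
python3 - <<'E'
from h import *
look('w14');plan(.5588,-.2240,.125,90.6)
E
```

```text
clock: 26.42
position: [0.4338, 0.1973, 0.0743]
tool_rot: [0.019, 1.57, -0.019]
force: [-2.5, -1.3, 5.7]
opening: 0.0469
clock: 27.05
position: [0.4341, 0.1973, 0.2053]
tool_rot: [0.02, 1.567, -0.018]
force: [-1.4, 1.2, -2.8]
opening: 0.047
pos [0.4334 0.197  0.2033] psi now 88.6 tilt 0.02 clk 27.10 open 0.0470 F [-0.2  0.2 -3.5]
turn [-1.99  0.02 -0.01] -> psi 90.6 travel after turn cm [  7.83 -42.23  12.1 ] | other sense turn_x 178.0 j6 -1.20
```

View pics/w14.png

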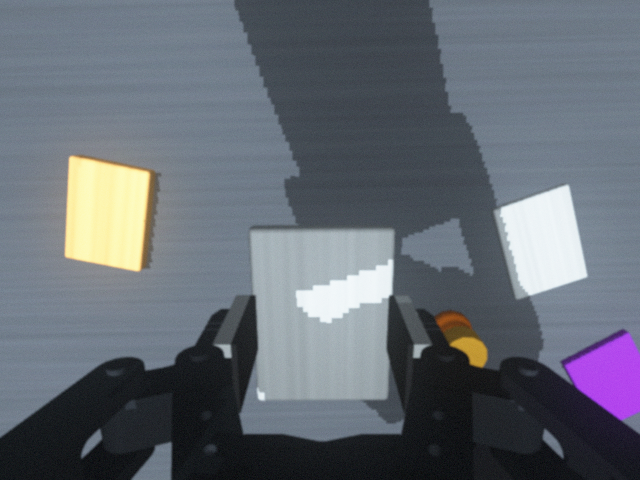

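```bash
python3 -m jog '[{"dr":[-2,0,0],"travel":[0,0,0],"jaw":4.5},{"dr":[0,0,0],"travel":[0,-4,1],"jaw":4.5},{"dr":[0,0,0],"travel":[0,-5,1.4],"jaw":4.5},{"dr":[0,0,0],"travel":[0,-5,1.4],"jaw":4.5},{"dr":[0,0,0],"travel":[0,-5,1.4],"jaw":4.5},{"dr":[0,0,0],"travel":[0,-5,1.4],"jaw":4.5},{"dr":[0,0,0],"travel":[0,-5,1.4],"jaw":4.5},{"dr":[0,0,0],"travel":[0,-5,1.4],"jaw":4.5},{"dr":[0,0,0],"travel":[0,-5,1.4],"jaw":4.5},{"dr":[0,0,0],"travel":[0,-3.2,1.1],"jaw":4.5}]'; python3 -m jog '[{"dr":[0,0,0],"travel":[0,0,0],"jaw":4.5},{"dr":[0,0,0],"travel":[2,0,0],"jaw":4.5},{"dr":[0,0,0],"travel":[3,0,0],"jaw":4.5},{"dr":[0,0,0],"travel":[2,0,0],"jaw":4.5},{"dr":[0,0,0],"travel":[0.5,0,0],"jaw":4.5},{"dr":[0,0,0],"travel":[0,0,0],"jaw":4.5},{"dr":[0,0,0],"travel":[0,0,0],"jaw":4.5}]'; python3 - <<'E'
from h import *
look('w15');plan(.5572,-.2240,.111,90.6)
E
```

```text
clock: 28.35
position: [0.5567, -0.2257, 0.2011]
tool_rot: [-0.007, 1.574, 0.009]
force: [0.4, 0.9, -1.8]
opening: 0.0468
clock: 29.22
position: [0.5576, -0.2238, 0.1297]
tool_rot: [-0.009, 1.569, 0.008]
force: [0.3, -1.0, -2.2]
opening: 0.0468
pos [ 0.5576 -0.2238  0.1297] psi now 90.6 tilt 0.13 clk 29.27 open 0.0469 F [-1.  -0.5 -1.7]
turn [0.01 0.12 0.05] -> psi 90.6 travel after turn cm [ 1.87 -0.02 -0.04] | other sense turn_x -180.0 j6 -2.02
```

View pics/w15.png

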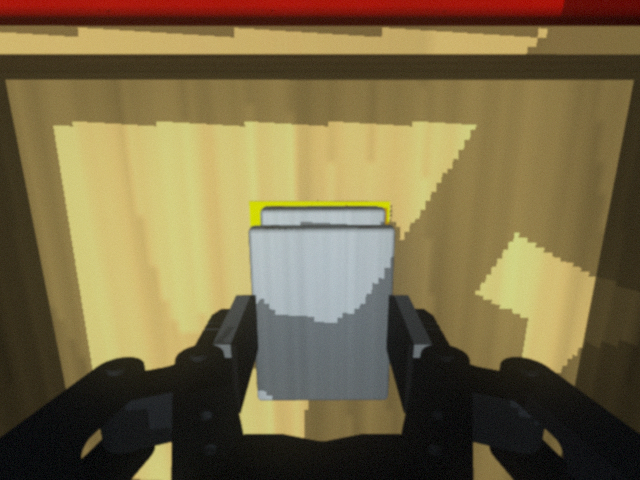

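```bash
python3 -m jog '[{"dr":[0,0,0],"travel":[1,0,0],"jaw":4.5},{"dr":[0,0,0],"travel":[0.5,0,0],"jaw":4.5},{"dr":[0,0,0],"travel":[0.3,0,0],"jaw":4.5},{"dr":[0,0,0],"travel":[0.1,0,0],"jaw":4.5},{"dr":[0,0,0],"travel":[0,0,0],"jaw":4.5}]'
```

```text
clock: 29.9
position: [0.5576, -0.2235, 0.1103]
tool_rot: [-0.009, 1.569, 0.009]
force: [0.4, 3.0, 5.0]
opening: 0.0467
```

Contact made (force up by about 6 N); release.

```bash
python3 -m jog '[{"dr":[0,0,0],"travel":[0,0,0],"jaw":5.3},{"dr":[0,0,0],"travel":[0,0,0],"jaw":6.2},{"dr":[0,0,0],"travel":[0,0,0],"jaw":6.2},{"dr":[0,0,0],"travel":[-2,0,0],"jaw":6.2},{"dr":[0,0,0],"travel":[-4,0,0],"jaw":6.2},{"dr":[0,0,0],"travel":[-3.5,0,0],"jaw":6.2},{"dr":[0,0,0],"travel":[0,0,0],"jaw":6.2},{"dr":[0,0,0],"travel":[0,0,0],"jaw":6.2}]'
python3 -c "
from h import *
look('w16'); bench(); plan(.449,.3427,.2,109)"
```

```text
clock: 30.9
position: [0.5569, -0.2236, 0.2046]
tool_rot: [-0.008, 1.571, 0.008]
force: [-1.1, 0.5, -0.0]
opening: 0.062
scene
xy 0.4487 0.3423  size 67.4 x 50.2 mm  ang 19.8  px [366. 197.] z 0.0060
xy 0.4232 0.0591  size 67.4 x 46.3 mm  ang -14.2  px [288. 226.] z 0.0095
side
xy 0.4491 0.3429  size 69.3 x 50.0 mm  ang 18.6  px [339. 370.] z 0.0074
xy 0.4224 0.0636  size 69.7 x 45.6 mm  ang -14.3  px [376. 286.] z 0.0119
pos [ 0.5566 -0.2234  0.2031] psi now 90.6 tilt 0.14 clk 31.05 open 0.0617 F [ 0.4 -0.3 -0.3]
turn [-18.39  -0.11  -0.08] -> psi 109 travel after turn cm [ 0.31 57.03  8.26] | other sense turn_x 161.6 j6 -2.02
```

View pics/w16.png

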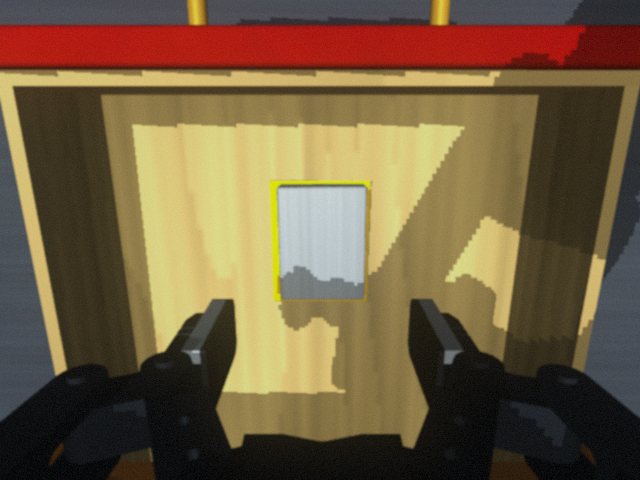

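```bash
python3 -m jog '[{"dr":[0,0,0],"travel":[0,4,-0.7],"jaw":7},{"dr":[0,0,0],"travel":[0,5,-0.9],"jaw":7},{"dr":[0,0,0],"travel":[0,5,-0.9],"jaw":7},{"dr":[0,0,0],"travel":[0,5,-0.9],"jaw":7},{"dr":[0,0,0],"travel":[0,5,-0.9],"jaw":7},{"dr":[0,0,0],"travel":[0,5,-0.9],"jaw":7},{"dr":[0,0,0],"travel":[0,5,-0.9],"jaw":7},{"dr":[0,0,0],"travel":[0,5,-0.9],"jaw":7},{"dr":[0,0,0],"travel":[0,5,-0.9],"jaw":7},{"dr":[0,0,0],"travel":[0,5,-0.9],"jaw":7}]'; python3 -m jog '[{"dr":[0,0,0],"travel":[0,5,-0.9],"jaw":7},{"dr":[0,0,0],"travel":[0,2.7,-0.5],"jaw":7},{"dr":[-9,0,0],"travel":[1,0,0],"jaw":7},{"dr":[-9.4,0,0],"travel":[1,0,0],"jaw":7},{"dr":[0,0,0],"travel":[0,0,0],"jaw":7},{"dr":[0,0,0],"travel":[0,0,0],"jaw":7}]'
python3 - <<'E'
from h import *
c=look('w17'); plan(.449,.3427,.075,109)
E
```

```text
clock: 32.3
position: [0.4631, 0.2669, 0.2037]
tool_rot: [-0.009, 1.572, 0.008]
force: [0.4, -0.5, 0.4]
opening: 0.0699
clock: 33.05
position: [0.4491, 0.3422, 0.1845]
tool_rot: [-0.258, 1.556, 0.258]
force: [0.5, 0.5, 0.3]
opening: 0.0698
pos [0.4492 0.3422 0.1847] psi now 108.9 tilt 0.02 clk 33.10 open 0.0702 F [ 0.6 -0.  -0.5]
turn [-0.15  0.02 -0.01] -> psi 109 travel after turn cm [10.97  0.05 -0.  ] | other sense turn_x 179.9 j6 -1.31
```

View pics/w17.png

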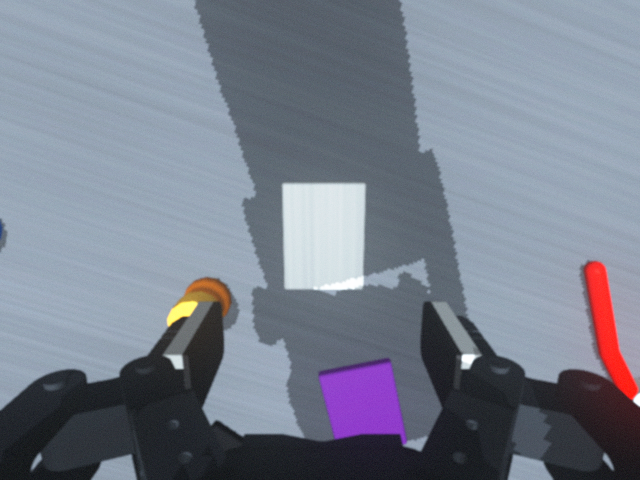

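```bash
python3 - <<'E'
from h import *
c=capture("wrist")
P=pix2plane(c,[(282,183),(365,183),(363,290),(285,290)],.007)[:,:2]
m=P.mean(0); print(m,np.degrees(np.arctan2(*(P[1]-P[0])[::-1])), np.degrees(np.arctan2(*(P[2]-P[1])[::-1])));plan(m[0],m[1],.075,109)
J=pix2plane(c,[(208,296)],.0)[0]; print("jar",J)
R=Rt(109); print("jar in tool rel blank",(R.T@(np.r_[J[:2],0]-np.r_[m,0])).round(4))
sc=capture("side"); print(pix2plane(sc,[(321,334)],.04), pix2plane(capture("scene"),[(366,205)],.04))
E
```

```text
[0.44991622 0.34328207] 108.92948292178896 19.492287324186883
pos [0.4492 0.3422 0.1848] psi now 108.9 tilt 0.04 clk 33.15 open 0.0699 F [-0.3  0.1 -0.2]
turn [-0.12  0.04 -0.01] -> psi 109 travel after turn cm [10.98  0.08  0.1 ] | other sense turn_x 179.9 j6 -1.31
jar [0.51309653 0.28537083 0.        ]
jar in tool rel blank [ 0.     -0.0753  0.0409]
[[0.51141781 0.28455811 0.04      ]] [[0.51599286 0.28176299 0.04      ]]
```

```bash
python3 -m jog '[{"dr":[0,0,0],"travel":[2,0.05,0],"jaw":6.2},{"dr":[0,0,0],"travel":[4,0,0],"jaw":6.2},{"dr":[0,0,0],"travel":[3,0,0],"jaw":6.2},{"dr":[0,0,0],"travel":[1.5,0,0],"jaw":6.2},{"dr":[0,0,0],"travel":[0,0,0],"jaw":6.2},{"dr":[0,0,0],"travel":[0,0,0],"jaw":6.2}]'; python3 -c "
from h import *
plan(.4499,.3431,.075,109)"
```

```text
clock: 34.0
position: [0.4496, 0.3432, 0.0811]
tool_rot: [-0.259, 1.553, 0.261]
force: [0.2, -0.2, 0.3]
opening: 0.0621
pos [0.4496 0.3432 0.0811] psi now 109.0 tilt 0.15 clk 34.00 open 0.0621 F [ 0.2 -0.2  0.3]
turn [-0.    0.15 -0.04] -> psi 109 travel after turn cm [ 0.61 -0.02  0.02] | other sense turn_x 180.0 j6 -1.32
```

```bash
python3 -m jog '[{"dr":[0,0,0],"travel":[0.6,0,0.1],"jaw":6.2},{"dr":[0,0,0],"travel":[0,0,0],"jaw":4.5},{"dr":[0,0,0],"travel":[0,0,0],"jaw":4.5},{"dr":[0,0,0],"travel":[0,0,0],"jaw":4.5},{"dr":[0,0,0],"travel":[0,0,0],"jaw":4.5}]'; python3 -m jog '[{"dr":[0,0,0],"travel":[-1,0,0],"jaw":4.5},{"dr":[0,0,0],"travel":[-4,0,0],"jaw":4.5},{"dr":[0,0,0],"travel":[-6,0,0],"jaw":4.5},{"dr":[0,0,0],"travel":[-2,0,0],"jaw":4.5},{"dr":[0,0,0],"travel":[0,0,0],"jaw":4.5}]'
python3 - <<'E'
from h import *
look('w18');plan(.5582,-.2240,.2,90.6)
E
```

```text
clock: 34.62
position: [0.4501, 0.3433, 0.0741]
tool_rot: [-0.26, 1.554, 0.261]
force: [-0.7, -0.0, 5.2]
opening: 0.0469
clock: 35.25
position: [0.4502, 0.3433, 0.2053]
tool_rot: [-0.259, 1.552, 0.261]
force: [-0.7, -0.6, -1.6]
opening: 0.0474
pos [0.4496 0.3429 0.2031] psi now 109.0 tilt 0.01 clk 35.30 open 0.0471 F [-0.2  0.  -2.8]
turn [ 1.841e+01 -1.000e-02  0.000e+00] -> psi 90.6 travel after turn cm [  0.31 -56.8   10.26] | other sense turn_x -161.6 j6 -1.32
```

View pics/w18.png

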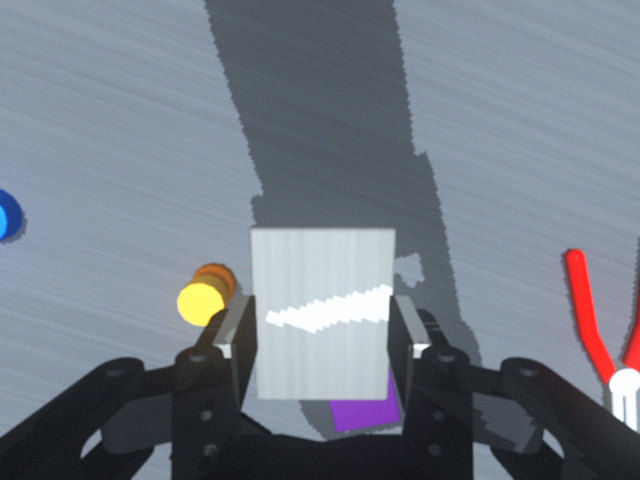

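```bash
python3 -m jog '[{"dr":[9.2,0,0],"travel":[0,0,0],"jaw":4.5},{"dr":[9.2,0,0],"travel":[0,0,0],"jaw":4.5},{"dr":[0,0,0],"travel":[0,-4,0.7],"jaw":4.5},{"dr":[0,0,0],"travel":[0,-5,0.9],"jaw":4.5},{"dr":[0,0,0],"travel":[0,-5,0.9],"jaw":4.5},{"dr":[0,0,0],"travel":[0,-5,0.9],"jaw":4.5},{"dr":[0,0,0],"travel":[0,-5,0.9],"jaw":4.5},{"dr":[0,0,0],"travel":[0,-5,0.9],"jaw":4.5},{"dr":[0,0,0],"travel":[0,-5,0.9],"jaw":4.5},{"dr":[0,0,0],"travel":[0,-5,0.9],"jaw":4.5}]'; python3 -m jog '[{"dr":[0,0,0],"travel":[0,-5,0.9],"jaw":4.5},{"dr":[0,0,0],"travel":[0,-5,0.9],"jaw":4.5},{"dr":[0,0,0],"travel":[0,-5,0.9],"jaw":4.5},{"dr":[0,0,0],"travel":[0,-2.8,0.5],"jaw":4.5},{"dr":[0,0,0],"travel":[2,0,0],"jaw":4.5},{"dr":[0,0,0],"travel":[3,0,0],"jaw":4.5},{"dr":[0,0,0],"travel":[1.5,0,0],"jaw":4.5},{"dr":[0,0,0],"travel":[0,0,0],"jaw":4.5},{"dr":[0,0,0],"travel":[0,0,0],"jaw":4.5}]'; python3 - <<'E'
from h import *
look('w19');plan(.5572,-.2240,.1175,90.6)
E
```

```text
clock: 36.55
position: [0.5232, -0.0477, 0.2009]
tool_rot: [-0.008, 1.575, 0.009]
force: [0.6, -0.2, -1.5]
opening: 0.0471
clock: 37.67
position: [0.5583, -0.2236, 0.1393]
tool_rot: [-0.009, 1.569, 0.008]
force: [-1.3, 0.5, -0.2]
opening: 0.047
pos [ 0.5584 -0.2238  0.1397] psi now 90.6 tilt 0.12 clk 37.73 open 0.0469 F [ 0.2 -1.  -0.9]
turn [0.03 0.11 0.05] -> psi 90.6 travel after turn cm [ 2.22 -0.02 -0.12] | other sense turn_x -180.0 j6 -2.02
```

View pics/w19.png

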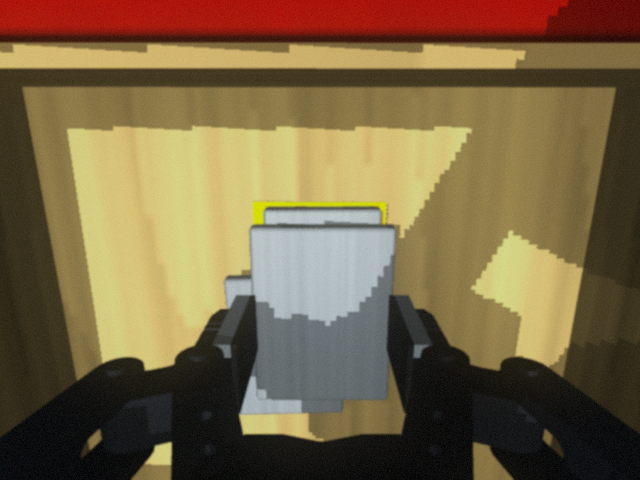

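```bash
python3 -m jog '[{"dr":[0,0,0],"travel":[-3,0,0],"jaw":4.5},{"dr":[0,0,0],"travel":[-4,0,0],"jaw":4.5},{"dr":[0,0,0],"travel":[-1,4,0],"jaw":4.5},{"dr":[0,0,0],"travel":[0,5,0],"jaw":4.5},{"dr":[0,0,0],"travel":[0,5,0],"jaw":4.5},{"dr":[0,0,0],"travel":[0,0,0],"jaw":4.5},{"dr":[0,0,0],"travel":[0,0,0],"jaw":4.5}]'; python3 - <<'E'
from h import *
c=capture("scene");cv2.imwrite("pics/s20.png",cv2.resize(c["frame"][225:325,140:300,::-1],None,fx=5,fy=5,interpolation=cv2.INTER_CUBIC))
c=capture("side");cv2.imwrite("pics/d20.png",cv2.resize(c["frame"][140:260,280:420,::-1],None,fx=5,fy=5,interpolation=cv2.INTER_CUBIC))
look("w20"); bench()
E
```

```text
clock: 38.6
position: [0.5566, -0.084, 0.2194]
tool_rot: [-0.009, 1.569, 0.008]
force: [-0.1, -0.3, -2.1]
opening: 0.0466
scene
xy 0.4235 0.0589  size 65.8 x 45.6 mm  ang -13.5  px [287. 226.] z 0.0144
side
xy 0.4243 0.0709  size 60.5 x 21.0 mm  ang -16.9  px [375. 288.] z 0.0156
```

View pics/s20.png

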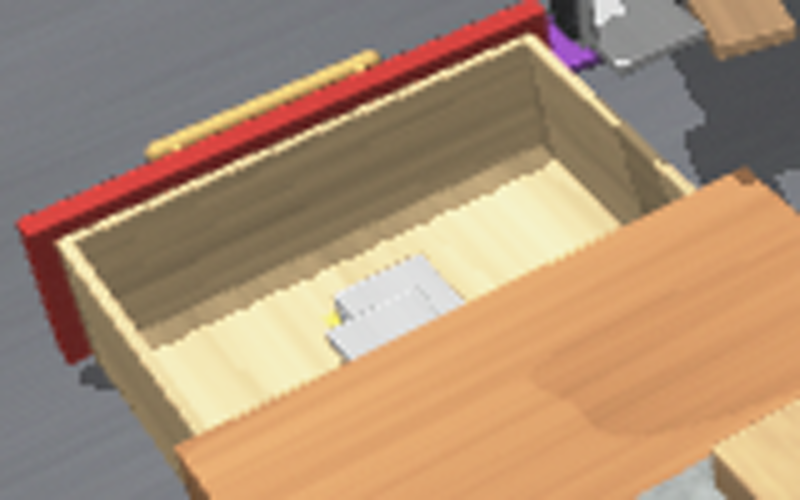

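View pics/d20.png

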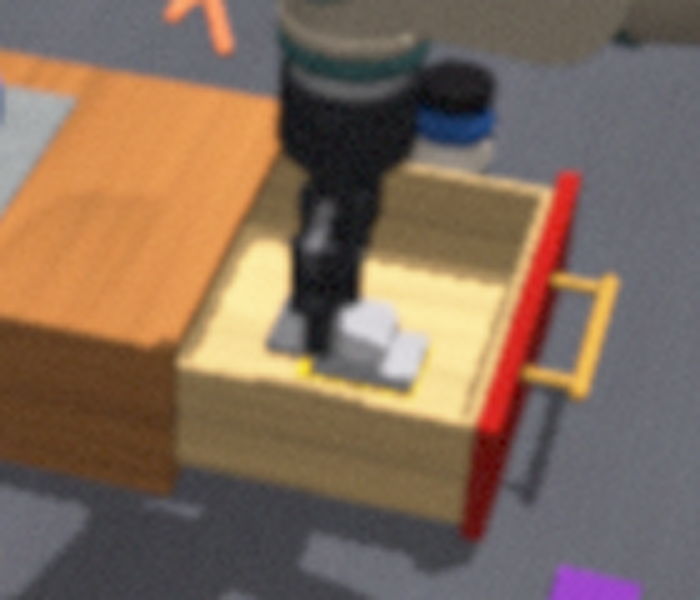

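View pics/w20.png

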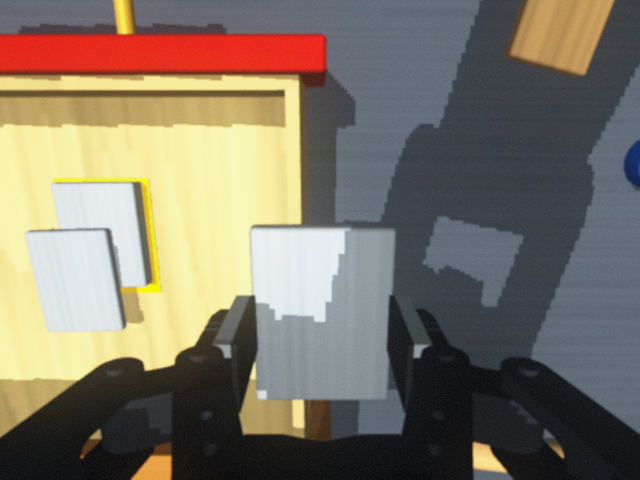

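```bash
python3 -m jog '[{"dr":[0,0,0],"travel":[0,4,0.4],"jaw":4.5},{"dr":[0,0,0],"travel":[0,5,0.5],"jaw":4.5},{"dr":[0,0,0],"travel":[0,5,0.4],"jaw":4.5},{"dr":[0,0,0],"travel":[5,0,0],"jaw":4.5},{"dr":[0,0,0],"travel":[5,0,0],"jaw":4.5},{"dr":[0,0,0],"travel":[3,0,0],"jaw":4.5},{"dr":[0,0,0],"travel":[0.5,0,0],"jaw":4.5},{"dr":[0,0,0],"travel":[0,0,0],"jaw":4.5},{"dr":[0,0,0],"travel":[0,0,0],"jaw":4.5}]'; python3 -c "
from h import *
plan(.57,.05,.0745,90.6)"
```

```text
clock: 39.98
position: [0.569, 0.0562, 0.0855]
tool_rot: [-0.008, 1.567, 0.008]
force: [0.4, 0.9, -1.5]
opening: 0.0471
pos [0.569  0.0562 0.0855] psi now 90.6 tilt 0.20 clk 39.98 open 0.0471 F [ 0.4  0.9 -1.5]
turn [-0.01  0.2  -0.01] -> psi 90.6 travel after turn cm [ 1.1  -0.62  0.1 ] | other sense turn_x 180.0 j6 -1.55
```

```bash
python3 -m jog '[{"dr":[0,0,0],"travel":[0.7,0,0],"jaw":4.5},{"dr":[0,0,0],"travel":[0.3,0,0],"jaw":4.5},{"dr":[0,0,0],"travel":[0,0,0],"jaw":4.5}]'; python3 -m jog '[{"dr":[0,0,0],"travel":[0,0,0],"jaw":5.3},{"dr":[0,0,0],"travel":[0,0,0],"jaw":6.2},{"dr":[0,0,0],"travel":[0,0,0],"jaw":6.2},{"dr":[0,0,0],"travel":[-3,0,0],"jaw":6.2},{"dr":[0,0,0],"travel":[-5,0,0],"jaw":6.2},{"dr":[0,0,0],"travel":[-5,0,0],"jaw":6.2},{"dr":[0,0,0],"travel":[0,-4,0],"jaw":6.2},{"dr":[0,0,0],"travel":[0,-5,0],"jaw":6.2},{"dr":[0,0,0],"travel":[0,-5,0],"jaw":6.2},{"dr":[0,0,0],"travel":[0,-5,0],"jaw":6.2}]'; python3 -m jog '[{"dr":[0,0,0],"travel":[0,-5,0],"jaw":6.2},{"dr":[0,0,0],"travel":[0,-5,0],"jaw":6.2},{"dr":[0,0,0],"travel":[0,0,0],"jaw":6.2},{"dr":[0,0,0],"travel":[0,0,0],"jaw":6.2}]'
python3 - <<'E'
from h import *
look("w21"); bench();plan(.5572,-.224,.2,90.6)
E
```

```text
clock: 40.35
position: [0.5679, 0.0563, 0.0741]
tool_rot: [-0.008, 1.571, 0.008]
force: [-3.5, -0.5, 4.3]
opening: 0.0468
clock: 41.6
position: [0.5697, -0.1352, 0.2034]
tool_rot: [-0.008, 1.57, 0.009]
force: [-0.6, 1.3, -0.7]
opening: 0.0618
clock: 42.1
position: [0.5709, -0.2334, 0.2031]
tool_rot: [-0.008, 1.571, 0.009]
force: [-0.1, 0.1, 0.6]
opening: 0.0621
scene
xy 0.5682 0.0551  size 67.1 x 50.5 mm  ang 0.4  px [316. 253.] z 0.0060
xy 0.4232 0.0591  size 67.4 x 46.3 mm  ang -14.2  px [288. 226.] z 0.0135
side
xy 0.5672 0.0553  size 69.8 x 53.6 mm  ang 0.5  px [326. 273.] z 0.0113
xy 0.4222 0.0635  size 71.0 x 46.0 mm  ang -16.8  px [376. 286.] z 0.0107
pos [ 0.5712 -0.2325  0.2034] psi now 90.7 tilt 0.02 clk 42.25 open 0.0621 F [ 0.5 -0.3 -0.2]
turn [ 0.1   0.01 -0.02] -> psi 90.6 travel after turn cm [ 0.34  0.86 -1.39] | other sense turn_x -179.9 j6 -2.03
```

View pics/w21.png

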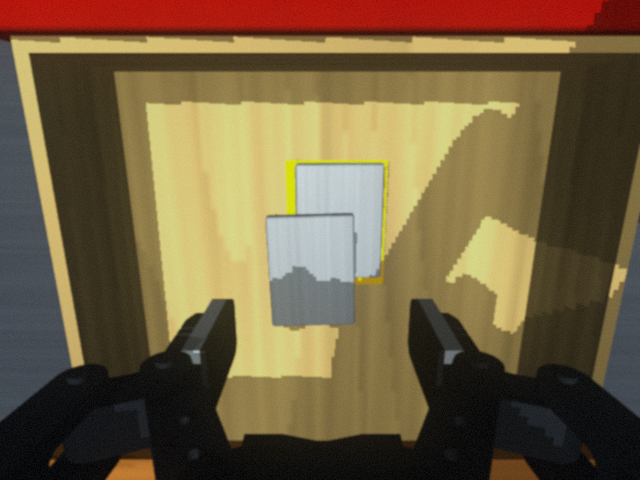

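```bash
python3 - <<'E'
from h import *
c=capture("wrist"); W=cloud(c)
for (u,v) in [(310,230),(300,250),(345,240),(300,300),(340,310),(290,310),(340,180),(370,220),(370,260),(200,200)]:
    print((u,v),np.nanmedian(W[v-3:v+4,u-3:u+4].reshape(-1,3),axis=0).round(4))
P=pix2plane(c,[(267,215),(354,213),(354,325),(273,326)],.043)[:,:2];print(P.round(4),P.mean(0),[np.degrees(np.arctan2(*(P[(i+1)%4]-P[i])[::-1])).round(1) for i in range(4)],[np.linalg.norm(P[(i+1)%4]-P[i]).round(4) for i in range(4)])
print(pix2plane(c,[(296,163),(384,163),(382,278)],.036).round(4))
H,S,V=cv2.split(cv2.cvtColor(c["frame"],cv2.COLOR_RGB2HSV))
show(rects(c,(H>22)&(H<34)&(S>200)&(V>100),.022,50))
print(pix2plane(c,[(286.5,160),(389,160)],.022))
E
```

```text
(310, 230) [ 0.5626 -0.2395  0.0423]
(300, 250) [ 0.5747 -0.2452  0.0421]
(345, 240) [ 0.5682 -0.2196  0.0423]
(300, 300) [ 0.6055 -0.2452  0.0422]
(340, 310) [ 0.6117 -0.2213  0.0423]
(290, 310) [ 0.6123 -0.2511  0.0423]
(340, 180) [ 0.5353 -0.223   0.0351]
(370, 220) [ 0.5582 -0.2051  0.0352]
(370, 260) [ 0.5823 -0.204   0.0353]
(200, 200) [ 0.5505 -0.3066  0.0212]
[[ 0.5542 -0.2635]
 [ 0.5524 -0.2151]
 [ 0.6212 -0.2127]
 [ 0.6225 -0.2614]] [ 0.58757517 -0.23816037] [np.float64(92.1), np.float64(2.0), np.float64(-88.5), np.float64(-178.3)] [np.float64(0.0484), np.float64(0.0689), np.float64(0.0487), np.float64(0.0684)]
[[ 0.526  -0.2477  0.036 ]
 [ 0.5254 -0.1989  0.036 ]
 [ 0.5935 -0.1963  0.036 ]]
xy 0.6001 -0.2036  size 16.5 x 4.1 mm  ang -87.0  px [368. 280.] z 0.0212
xy 0.5410 -0.2254  size 59.2 x 31.1 mm  ang -89.2  px [335. 174.] z 0.0350
[[ 0.52582078 -0.25402921  0.022     ]
 [ 0.52500215 -0.19395866  0.022     ]]
```

```bash
python3 -m jog '[{"dr":[-1.3,0,0],"travel":[0,0,0],"jaw":6.2},{"dr":[0,0,0],"travel":[2,-0.6,1.6],"jaw":6.2},{"dr":[0,0,0],"travel":[3,0,0],"jaw":6.2},{"dr":[0,0,0],"travel":[2,0,0],"jaw":6.2},{"dr":[0,0,0],"travel":[1,0,0],"jaw":6.2},{"dr":[0,0,0],"travel":[0,0,0],"jaw":6.2},{"dr":[0,0,0],"travel":[0,0,0],"jaw":6.2}]'; python3 -c "
from h import *
plan(.5876,-.238,.1125,92); look('w22')"
```

```text
clock: 43.18
position: [0.5876, -0.2394, 0.1248]
tool_rot: [-0.027, 1.569, 0.026]
force: [0.8, -0.4, 1.2]
opening: 0.0619
pos [ 0.5876 -0.2394  0.1248] psi now 91.9 tilt 0.13 clk 43.17 open 0.0619 F [ 0.8 -0.4  1.2]
turn [-0.09  0.11  0.05] -> psi 92 travel after turn cm [1.23 0.14 0.  ] | other sense turn_x 179.9 j6 -2.05
```

View pics/w22.png

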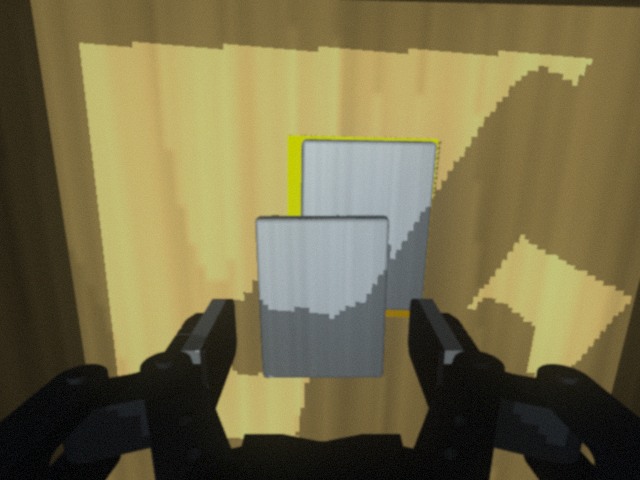

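```bash
python3 -m jog '[{"dr":[0,0,0],"travel":[0.6,0.1,0],"jaw":6.2},{"dr":[0,0,0],"travel":[0.5,0,0],"jaw":6.2},{"dr":[0,0,0],"travel":[0,0,0],"jaw":6.2},{"dr":[0,0,0],"travel":[0.05,0,0],"jaw":4.5},{"dr":[0,0,0],"travel":[0,0,0],"jaw":4.5},{"dr":[0,0,0],"travel":[0,0,0],"jaw":4.5},{"dr":[0,0,0],"travel":[0,0,0],"jaw":4.5}]'; python3 -m jog '[{"dr":[0,0,0],"travel":[-0.4,0,0],"jaw":4.5},{"dr":[0,0,0],"travel":[-2,0,0],"jaw":4.5},{"dr":[0,0,0],"travel":[-2,0,0],"jaw":4.5},{"dr":[0,0,0],"travel":[0,0,0],"jaw":4.5},{"dr":[0,0,0],"travel":[0,0,0],"jaw":4.5}]';python3 -c "
from h import *
plan(.5572,-.224,.13,90.6); look('w23')"
```

```text
clock: 44.1
position: [0.5872, -0.2383, 0.1119]
tool_rot: [-0.026, 1.57, 0.026]
force: [0.9, -0.6, 0.6]
opening: 0.0447
clock: 44.72
position: [0.587, -0.2381, 0.1559]
tool_rot: [-0.026, 1.571, 0.026]
force: [-0.3, -0.1, -0.6]
opening: 0.0449
pos [ 0.587  -0.2381  0.1559] psi now 91.9 tilt 0.01 clk 44.73 open 0.0449 F [-0.3 -0.1 -0.6]
turn [ 1.31  0.   -0.01] -> psi 90.6 travel after turn cm [ 2.59  1.44 -2.97] | other sense turn_x -178.7 j6 -2.05
```

View pics/w23.png

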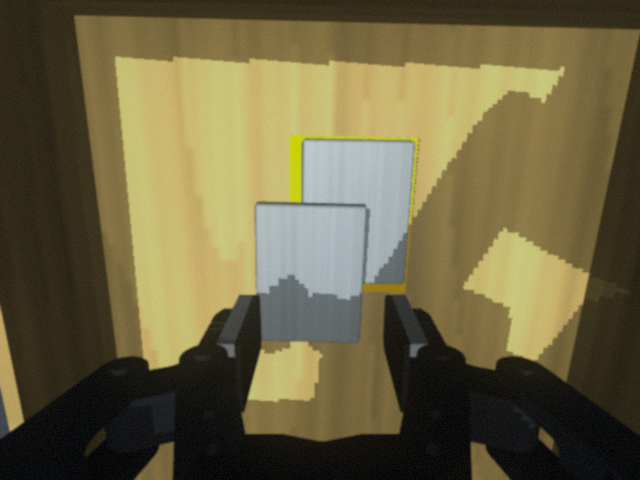

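```bash
python3 -m jog '[{"dr":[0,0,0],"travel":[2,0,0],"jaw":6.2},{"dr":[0,0,0],"travel":[1.8,0,0],"jaw":6.2},{"dr":[0,0,0],"travel":[0.9,0,0],"jaw":6.2},{"dr":[0,0,0],"travel":[0,0,0],"jaw":6.2},{"dr":[0,0,0],"travel":[0,0,0],"jaw":6.2}]';python3 -c "
from h import *
plan(.5872,-.238,.1085,92)"
```

```text
clock: 45.4
position: [0.5874, -0.2383, 0.1095]
tool_rot: [-0.026, 1.57, 0.026]
force: [-0.6, -0.9, 0.2]
opening: 0.0622
pos [ 0.5874 -0.2383  0.1095] psi now 91.9 tilt 0.06 clk 45.40 open 0.0622 F [-0.6 -0.9  0.2]
turn [-0.09  0.06  0.02] -> psi 92 travel after turn cm [ 0.1   0.03 -0.02] | other sense turn_x 179.9 j6 -2.05
```

```bash
python3 -m jog '[{"dr":[0,0,0],"travel":[0.1,0,0],"jaw":6.2},{"dr":[0,0,0],"travel":[0,0,0],"jaw":4.5},{"dr":[0,0,0],"travel":[0,0,0],"jaw":4.5},{"dr":[0,0,0],"travel":[0,0,0],"jaw":4.5},{"dr":[0,0,0],"travel":[0,0,0],"jaw":4.5}]'; python3 -m jog '[{"dr":[0,0,0],"travel":[-0.4,0,0],"jaw":4.5},{"dr":[0,0,0],"travel":[-1.5,0,0],"jaw":4.5},{"dr":[0,0,0],"travel":[-1,0,0],"jaw":4.5},{"dr":[0,0,0],"travel":[0,0,0],"jaw":4.5},{"dr":[0,0,0],"travel":[0,0,0],"jaw":4.5}]';python3 -c "
from h import *
plan(.5572,-.224,.13,90.6); look('w24')"
```

```text
clock: 46.02
position: [0.5877, -0.2382, 0.1092]
tool_rot: [-0.027, 1.569, 0.026]
force: [-0.3, 1.0, 4.7]
opening: 0.0471
clock: 46.65
position: [0.587, -0.2381, 0.1366]
tool_rot: [-0.026, 1.571, 0.026]
force: [-0.1, -0.0, -2.0]
opening: 0.0467
pos [ 0.587  -0.2381  0.1366] psi now 91.9 tilt 0.03 clk 46.65 open 0.0467 F [-0.1 -0.  -2. ]
turn [ 1.31 -0.02 -0.02] -> psi 90.6 travel after turn cm [ 0.66  1.44 -2.96] | other sense turn_x -178.7 j6 -2.05
```

View pics/w24.png

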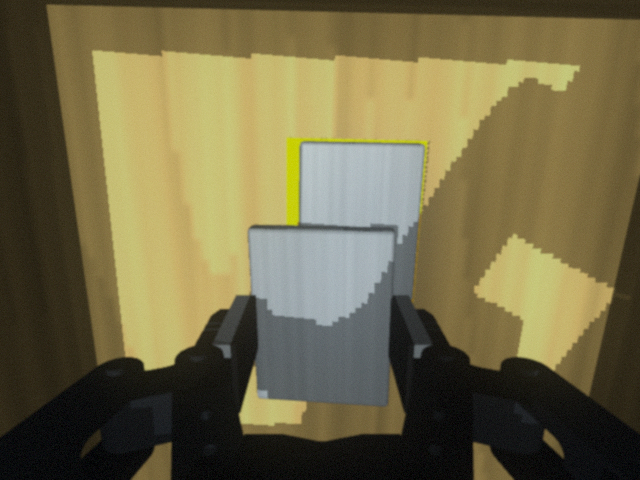

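```bash
python3 -m jog '[{"dr":[1.3,0,0],"travel":[0,0,0],"jaw":4.5},{"dr":[0,0,0],"travel":[0,0.7,-1.5],"jaw":4.5},{"dr":[0,0,0],"travel":[0,0.75,-1.5],"jaw":4.5},{"dr":[0,0,0],"travel":[0,0,0],"jaw":4.5},{"dr":[0,0,0],"travel":[0,0,0],"jaw":4.5}]';python3 -c "
from h import *
plan(.5570,-.2238,.110,90.6); look('w25')"
```

```text
clock: 47.32
position: [0.5573, -0.2242, 0.137]
tool_rot: [-0.008, 1.57, 0.008]
force: [0.4, -0.1, -3.7]
opening: 0.0467
pos [ 0.5573 -0.2242  0.137 ] psi now 90.6 tilt 0.03 clk 47.33 open 0.0467 F [ 0.4 -0.1 -3.7]
turn [-0.01  0.03  0.01] -> psi 90.6 travel after turn cm [ 2.7   0.04 -0.03] | other sense turn_x 180.0 j6 -2.02
```

View pics/w25.png

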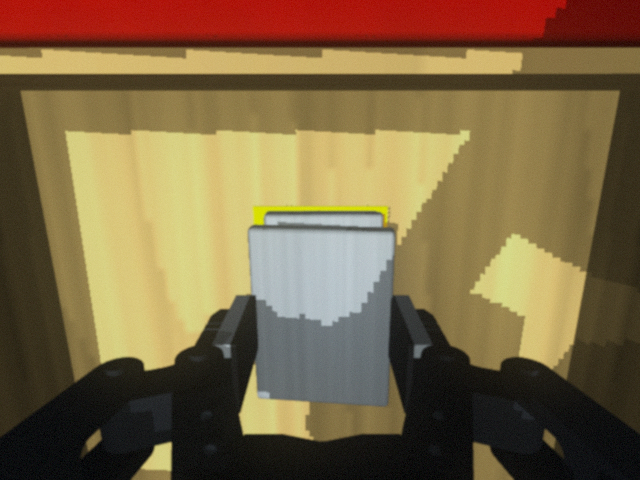

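```bash
python3 -m jog '[{"dr":[0,0,0],"travel":[1,0,0],"jaw":4.5},{"dr":[0,0,0],"travel":[1,0,0],"jaw":4.5},{"dr":[0,0,0],"travel":[0.5,0,0],"jaw":4.5},{"dr":[0,0,0],"travel":[0.1,0,0],"jaw":4.5},{"dr":[0,0,0],"travel":[0.1,0,0],"jaw":4.5},{"dr":[0,0,0],"travel":[0,0,0],"jaw":4.5}]'
```

```text
clock: 48.12
position: [0.5576, -0.2239, 0.111]
tool_rot: [-0.009, 1.569, 0.008]
force: [-0.2, 2.9, 5.2]
opening: 0.0473
```

```bash
python3 -m jog '[{"dr":[0,0,0],"travel":[0,0,0],"jaw":5.3},{"dr":[0,0,0],"travel":[0,0,0],"jaw":6.2},{"dr":[0,0,0],"travel":[0,0,0],"jaw":6.2},{"dr":[0,0,0],"travel":[-2,0,0],"jaw":6.2},{"dr":[0,0,0],"travel":[-4,0,0],"jaw":6.2},{"dr":[0,0,0],"travel":[-3.5,0,0],"jaw":6.2},{"dr":[0,0,0],"travel":[0,0,0],"jaw":6.2},{"dr":[0,0,0],"travel":[0,0,0],"jaw":6.2}]'
python3 -c "
from h import *
look('w26'); plan(.568,.056,.2,90.6)"
```

```text
clock: 49.12
position: [0.5568, -0.2239, 0.2051]
tool_rot: [-0.008, 1.571, 0.008]
force: [-0.3, 0.2, -0.7]
opening: 0.0622
pos [ 0.5566 -0.2238  0.2042] psi now 90.6 tilt 0.09 clk 49.17 open 0.0621 F [ 0.1  0.4 -0.2]
turn [ 0.01 -0.08 -0.04] -> psi 90.6 travel after turn cm [ 0.42 27.97  1.43] | other sense turn_x -180.0 j6 -2.03
```

View pics/w26.png

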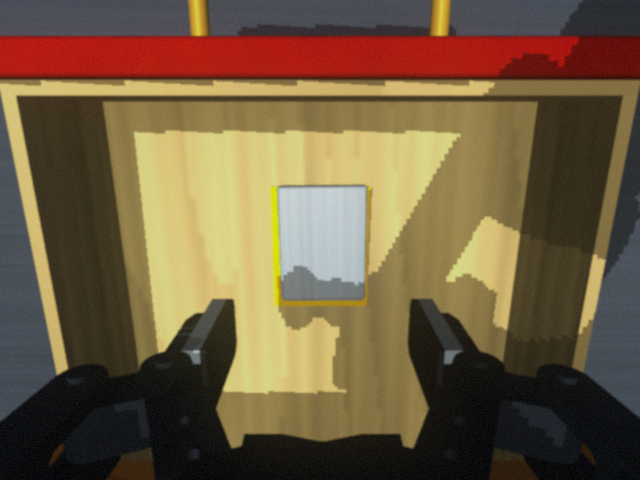

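```bash
python3 -m jog '[{"dr":[0,0,0],"travel":[0,4,0.3],"jaw":6.2},{"dr":[0,0,0],"travel":[0,5,0.3],"jaw":6.2},{"dr":[0,0,0],"travel":[0,5,0.3],"jaw":6.2},{"dr":[0,0,0],"travel":[0,5,0.3],"jaw":6.2},{"dr":[0,0,0],"travel":[0,5,0.2],"jaw":6.2},{"dr":[0,0,0],"travel":[0,4,0],"jaw":6.2},{"dr":[0,0,0],"travel":[3,0,0],"jaw":6.2},{"dr":[0,0,0],"travel":[0,0,0],"jaw":6.2},{"dr":[0,0,0],"travel":[0,0,0],"jaw":6.2}]'
python3 -c "
from h import *
c=look('w27');
show(rects(c,masks(c)['steel'],.007,1500)); plan(.568,.056,.0725,90.6)"
```

```text
clock: 50.3
position: [0.568, 0.0557, 0.1751]
tool_rot: [-0.008, 1.571, 0.008]
force: [1.0, -1.0, 0.6]
opening: 0.0622
xy 0.5635 0.0411  size 81.3 x 78.2 mm  ang -87.6  px [277. 233.] z -0.0016
xy 0.4498 0.0554  size 46.0 x 16.6 mm  ang -89.3  px [328.  13.] z 0.0113
xy 0.4694 0.0295  size 110.9 x 55.0 mm  ang -89.3  px [269.  58.] z -0.0003
pos [0.5683 0.0556 0.1758] psi now 90.6 tilt 0.06 clk 50.35 open 0.0618 F [ 0.3 -0.1 -0.1]
turn [-0.04  0.06 -0.01] -> psi 90.6 travel after turn cm [10.33  0.04 -0.03] | other sense turn_x 180.0 j6 -1.55
```

View pics/w27.png

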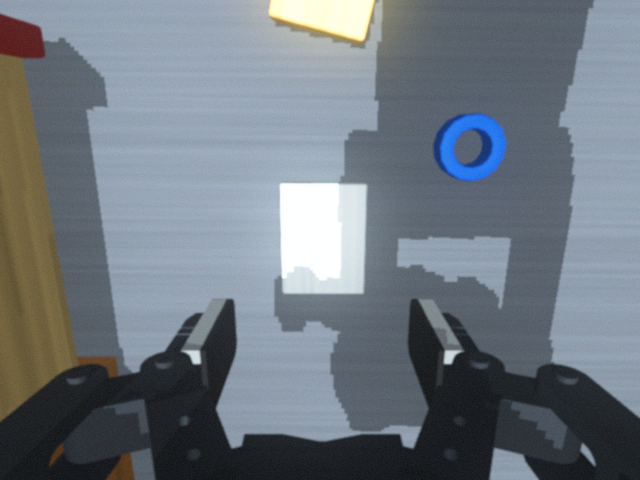

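```bash
python3 -m jog '[{"dr":[0,0,0],"travel":[4,0,0.1],"jaw":6.2},{"dr":[0,0,0],"travel":[4,0,0],"jaw":6.2},{"dr":[0,0,0],"travel":[2,0,0],"jaw":6.2},{"dr":[0,0,0],"travel":[0.2,0,0],"jaw":6.2},{"dr":[0,0,0],"travel":[0,0,0],"jaw":6.2},{"dr":[0,0,0],"travel":[0,0,0],"jaw":4.5},{"dr":[0,0,0],"travel":[0,0,0],"jaw":4.5},{"dr":[0,0,0],"travel":[0,0,0],"jaw":4.5},{"dr":[0,0,0],"travel":[0,0,0],"jaw":4.5}]'; python3 -m jog '[{"dr":[0,0,0],"travel":[-1,0,0],"jaw":4.5},{"dr":[0,0,0],"travel":[-4,0,0],"jaw":4.5},{"dr":[0,0,0],"travel":[-6,0,0],"jaw":4.5},{"dr":[0,0,0],"travel":[-2,0,0],"jaw":4.5},{"dr":[0,0,0],"travel":[0,0,0],"jaw":4.5}]'
python3 - <<'E'
from h import *
look('w28');plan(.5575,-.2238,.2,90.6)
E
```

```text
clock: 51.48
position: [0.5701, 0.0562, 0.0756]
tool_rot: [-0.008, 1.567, 0.009]
force: [-2.2, -0.2, 7.2]
opening: 0.0465
clock: 52.1
position: [0.5697, 0.0562, 0.2057]
tool_rot: [-0.008, 1.566, 0.009]
force: [-0.2, -0.7, -1.9]
opening: 0.0461
pos [0.569  0.0562 0.2034] psi now 90.6 tilt 0.07 clk 52.15 open 0.0459 F [ 0.2  0.  -2.6]
turn [ 0.01  0.07 -0.01] -> psi 90.6 travel after turn cm [  0.34 -27.99  -1.44] | other sense turn_x -180.0 j6 -1.55
```

View pics/w28.png

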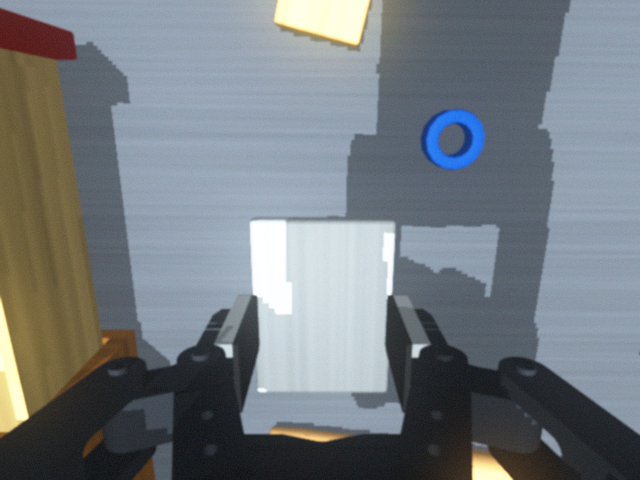

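```bash
python3 -m jog '[{"dr":[0,0,0],"travel":[0,-3,-0.2],"jaw":4.5},{"dr":[0,0,0],"travel":[0,-4,-0.2],"jaw":4.5},{"dr":[0,0,0],"travel":[0,-4,-0.2],"jaw":4.5},{"dr":[0,0,0],"travel":[0,-4,-0.2],"jaw":4.5},{"dr":[0,0,0],"travel":[0,-4,-0.2],"jaw":4.5},{"dr":[0,0,0],"travel":[0,-4,-0.2],"jaw":4.5},{"dr":[0,0,0],"travel":[0,-3,0],"jaw":4.5},{"dr":[0,0,0],"travel":[0,-2,0],"jaw":4.5},{"dr":[0,0,0],"travel":[0,0,0],"jaw":4.5},{"dr":[0,0,0],"travel":[2,0,0],"jaw":4.5}]'; python3 -m jog '[{"dr":[0,0,0],"travel":[3,0,0],"jaw":4.5},{"dr":[0,0,0],"travel":[1.5,0,0],"jaw":4.5},{"dr":[0,0,0],"travel":[0,0,0],"jaw":4.5},{"dr":[0,0,0],"travel":[0,0,0],"jaw":4.5}]'; python3 - <<'E'
from h import *
look('w29');plan(.5605,-.2238,.119,90.6)
E
```

```text
clock: 53.4
position: [0.5607, -0.2233, 0.1834]
tool_rot: [-0.01, 1.568, 0.008]
force: [0.5, 0.6, -1.4]
opening: 0.0464
clock: 53.9
position: [0.5605, -0.2238, 0.139]
tool_rot: [-0.009, 1.569, 0.008]
force: [0.0, -0.1, -1.5]
opening: 0.0462
pos [ 0.5606 -0.224   0.1393] psi now 90.6 tilt 0.14 clk 53.95 open 0.0460 F [-0.   0.5 -1.5]
turn [0.03 0.12 0.05] -> psi 90.6 travel after turn cm [ 2.03  0.02 -0.01] | other sense turn_x -180.0 j6 -2.02
```

View pics/w29.png

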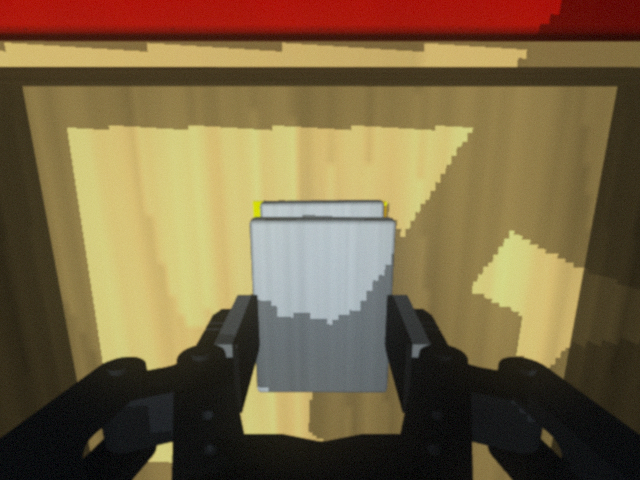

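```bash
python3 -m jog '[{"dr":[0,0,0],"travel":[1,0,0],"jaw":4.5},{"dr":[0,0,0],"travel":[0.7,0,0],"jaw":4.5},{"dr":[0,0,0],"travel":[0.2,0,0],"jaw":4.5},{"dr":[0,0,0],"travel":[0.1,0,0],"jaw":4.5},{"dr":[0,0,0],"travel":[0,0,0],"jaw":4.5}]'
```

```text
clock: 54.58
position: [0.5604, -0.2238, 0.1187]
tool_rot: [-0.008, 1.569, 0.009]
force: [0.1, 3.5, 4.1]
opening: 0.0464
```

Contact; release, retreat and look.

```bash
python3 -m jog '[{"dr":[0,0,0],"travel":[0,0,0],"jaw":5.3},{"dr":[0,0,0],"travel":[0,0,0],"jaw":6.2},{"dr":[0,0,0],"travel":[0,0,0],"jaw":6.2},{"dr":[0,0,0],"travel":[-2,0,0],"jaw":6.2},{"dr":[0,0,0],"travel":[-4,0,0],"jaw":6.2},{"dr":[0,0,0],"travel":[-2.5,0,0],"jaw":6.2},{"dr":[0,0,0],"travel":[0,0,0],"jaw":6.2},{"dr":[0,0,0],"travel":[0,0,0],"jaw":6.2}]'
python3 - <<'E'
from h import *
c=look('w30'); bench(); plan(.4228,.0605,.2,75.6)
W=cloud(c)
for (u,v) in [(300,210),(340,210),(300,280),(340,280)]: print(np.nanmedian(W[v-3:v+4,u-3:u+4].reshape(-1,3),axis=0).round(4))
s=capture("scene"); cv2.imwrite("pics/s30.png",s["frame"][:,:,::-1])
E
```

```text
clock: 55.58
position: [0.5597, -0.2238, 0.2022]
tool_rot: [-0.008, 1.572, 0.009]
force: [-0.0, 0.5, -1.1]
opening: 0.0619
scene
xy 0.4235 0.0593  size 67.6 x 46.4 mm  ang -13.5  px [288. 226.] z 0.0136
side
xy 0.4222 0.0635  size 71.0 x 46.0 mm  ang -16.8  px [376. 286.] z 0.0141
pos [ 0.5595 -0.2238  0.2014] psi now 90.6 tilt 0.15 clk 55.73 open 0.0615 F [-0.   0.8  0.2]
turn [15.01 -0.14 -0.05] -> psi 75.6 travel after turn cm [  0.14  24.13 -20.31] | other sense turn_x -165.0 j6 -2.02
[ 0.5379 -0.236   0.0491]
[ 0.5376 -0.2145  0.0494]
[ 0.5782 -0.2361  0.0493]
[ 0.5778 -0.2135  0.0492]
```

View pics/w30.png

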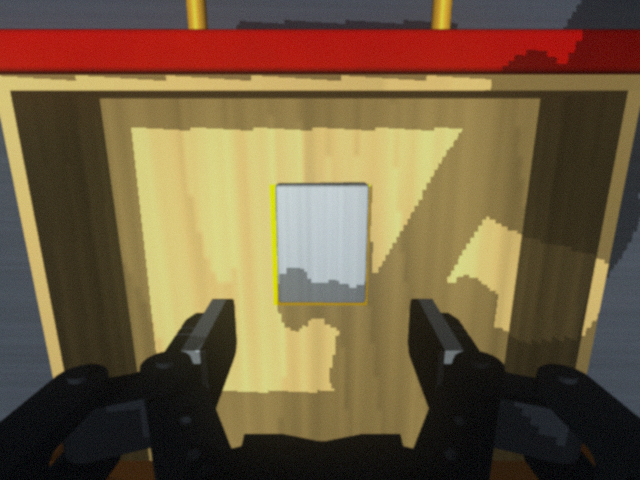

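View pics/s30.png

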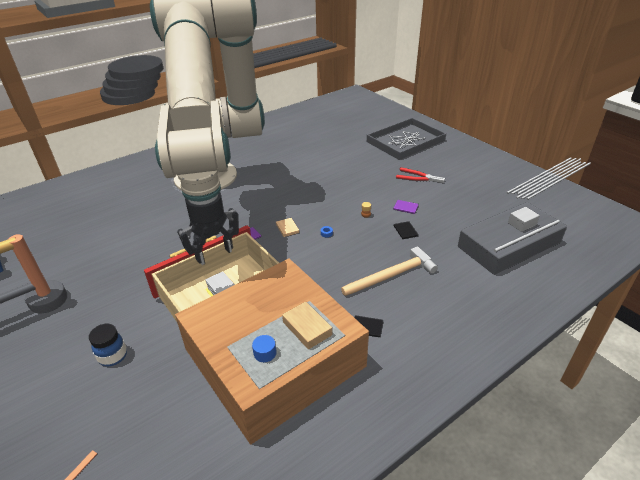

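```bash
python3 -m jog '[{"dr":[7.5,0,0],"travel":[0,0,0],"jaw":7},{"dr":[7.5,0,0],"travel":[0,0,0],"jaw":7},{"dr":[0,0,0],"travel":[0,4,-3.4],"jaw":7},{"dr":[0,0,0],"travel":[0,4,-3.4],"jaw":7},{"dr":[0,0,0],"travel":[0,4,-3.4],"jaw":7},{"dr":[0,0,0],"travel":[0,4,-3.4],"jaw":7},{"dr":[0,0,0],"travel":[0,4,-3.4],"jaw":7},{"dr":[0,0,0],"travel":[0,4,-3.3],"jaw":7},{"dr":[0,0,0],"travel":[2,0,0],"jaw":7},{"dr":[0,0,0],"travel":[0,0,0],"jaw":7}]';  python3 -m jog '[{"dr":[0,0,0],"travel":[0,0,0],"jaw":7}]'
python3 - <<'E'
from h import *
c=look('w31'); plan(.4228,.0605,.076,75.6)
show(rects(c,masks(c)["wood"],.012,1500))
E
```

```text
clock: 57.02
position: [0.422, 0.0593, 0.1814]
tool_rot: [0.196, 1.565, -0.197]
force: [-0.6, -0.6, 0.0]
opening: 0.0702
clock: 57.15
position: [0.4232, 0.0586, 0.1832]
tool_rot: [0.198, 1.562, -0.198]
force: [-0.9, -0.5, 0.4]
opening: 0.0699
pos [0.4234 0.0585 0.1834] psi now 75.6 tilt 0.03 clk 57.20 open 0.0699 F [-1.5 -0.3  0.3]
turn [-0.05  0.03 -0.01] -> psi 75.6 travel after turn cm [10.74  0.18 -0.11] | other sense turn_x 180.0 j6 -1.27
xy 0.4210 0.0592  size 68.5 x 49.9 mm  ang -13.0  px [322. 234.] z 0.0113
```

View pics/w31.png

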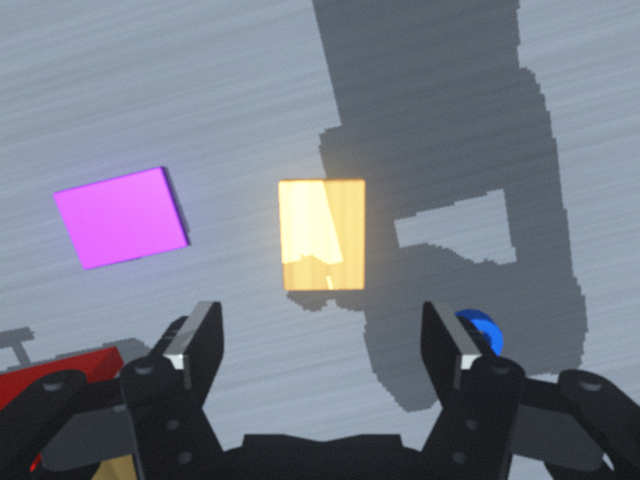

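```bash
python3 -m jog '[{"dr":[-0.7,0,0],"travel":[2,0.1,-0.15],"jaw":6.2},{"dr":[0,0,0],"travel":[4,0,0],"jaw":6.2},{"dr":[0,0,0],"travel":[3,0,0],"jaw":6.2},{"dr":[0,0,0],"travel":[1.5,0,0],"jaw":6.2},{"dr":[0,0,0],"travel":[0.4,0,0],"jaw":6.2},{"dr":[0,0,0],"travel":[0,0,0],"jaw":6.2},{"dr":[0,0,0],"travel":[0,0,0],"jaw":4.5},{"dr":[0,0,0],"travel":[0,0,0],"jaw":4.5},{"dr":[0,0,0],"travel":[0,0,0],"jaw":4.5},{"dr":[0,0,0],"travel":[0,0,0],"jaw":4.5}]'; python3 -m jog '[{"dr":[0,0,0],"travel":[-1,0,0],"jaw":4.5},{"dr":[0,0,0],"travel":[-4,0,0],"jaw":4.5},{"dr":[0,0,0],"travel":[-6,0,0],"jaw":4.5},{"dr":[0,0,0],"travel":[-3,0,0],"jaw":4.5},{"dr":[0,0,0],"travel":[0,0,0],"jaw":4.5}]'
python3 - <<'E'
from h import *
look('w32');plan(.559,-.2238,.2,90.6)
E
```

```text
clock: 58.45
position: [0.4228, 0.0604, 0.0756]
tool_rot: [0.188, 1.559, -0.187]
force: [-0.3, 0.1, 5.8]
opening: 0.0479
clock: 59.08
position: [0.4227, 0.0604, 0.2172]
tool_rot: [0.188, 1.556, -0.186]
force: [-0.0, 0.5, -1.1]
opening: 0.048
pos [0.4219 0.0604 0.2149] psi now 76.3 tilt 0.14 clk 59.12 open 0.0478 F [-0.3  0.1  0.1]
turn [-14.28   0.14  -0.03] -> psi 90.6 travel after turn cm [  1.49 -28.56  13.41] | other sense turn_x 165.7 j6 -1.28
```

View pics/w32.png

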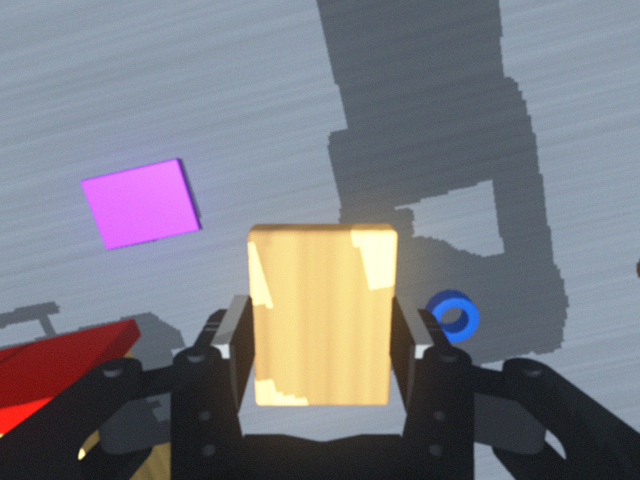

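```bash
python3 -m jog '[{"dr":[-7.2,0,0],"travel":[0,0,0],"jaw":4.5},{"dr":[-7.1,0,0],"travel":[0,0,0],"jaw":4.5},{"dr":[0,0,0],"travel":[0,-4,1.9],"jaw":4.5},{"dr":[0,0,0],"travel":[0,-4,1.9],"jaw":4.5},{"dr":[0,0,0],"travel":[0,-4,1.9],"jaw":4.5},{"dr":[0,0,0],"travel":[0,-4,1.9],"jaw":4.5},{"dr":[0,0,0],"travel":[0,-4,1.9],"jaw":4.5},{"dr":[0,0,0],"travel":[0,-4,1.9],"jaw":4.5},{"dr":[0,0,0],"travel":[0,-4.6,1.8],"jaw":4.5},{"dr":[0,0,0],"travel":[0,0,0],"jaw":4.5}]'; python3 -m jog '[{"dr":[0,0,0],"travel":[3,0,0],"jaw":4.5},{"dr":[0,0,0],"travel":[3,0,0],"jaw":4.5},{"dr":[0,0,0],"travel":[0,0,0],"jaw":4.5},{"dr":[0,0,0],"travel":[0,0,0],"jaw":4.5}]'; python3 - <<'E'
from h import *
look('w33');plan(.5575,-.2238,.1265,90.6)
E
```

```text
clock: 60.38
position: [0.5563, -0.2267, 0.2106]
tool_rot: [-0.004, 1.575, 0.007]
force: [-0.5, 0.7, -0.9]
opening: 0.048
clock: 60.88
position: [0.557, -0.2239, 0.1547]
tool_rot: [-0.009, 1.57, 0.009]
force: [-0.3, -0.2, 0.3]
opening: 0.0479
pos [ 0.5572 -0.2241  0.1553] psi now 90.6 tilt 0.11 clk 60.92 open 0.0480 F [ 1.  -0.1 -0.5]
turn [0.03 0.1  0.04] -> psi 90.6 travel after turn cm [2.88 0.03 0.03] | other sense turn_x -180.0 j6 -2.03
```

View pics/w33.png

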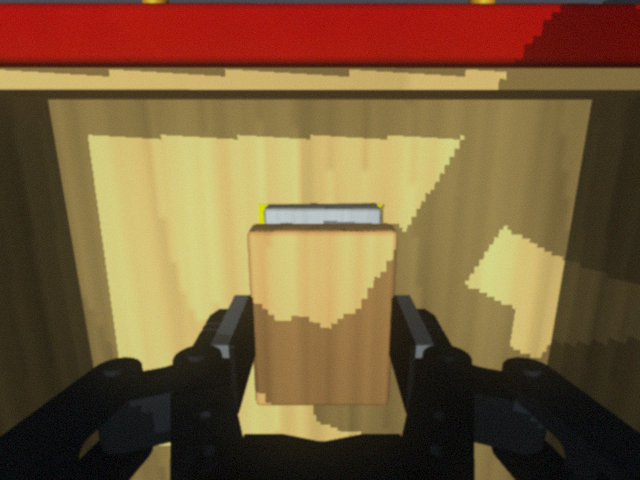

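```bash
python3 -m jog '[{"dr":[0,0,0],"travel":[1.5,0,0],"jaw":4.5},{"dr":[0,0,0],"travel":[1,0,0],"jaw":4.5},{"dr":[0,0,0],"travel":[0.3,0,0],"jaw":4.5},{"dr":[0,0,0],"travel":[0.1,0,0],"jaw":4.5},{"dr":[0,0,0],"travel":[0,0,0],"jaw":4.5}]'
```

```text
clock: 61.55
position: [0.5572, -0.224, 0.1256]
tool_rot: [-0.008, 1.57, 0.009]
force: [0.2, 3.6, 4.9]
opening: 0.0479
```

```bash
python3 -m jog '[{"dr":[0,0,0],"travel":[0,0,0],"jaw":5.3},{"dr":[0,0,0],"travel":[0,0,0],"jaw":6.2},{"dr":[0,0,0],"travel":[0,0,0],"jaw":6.2},{"dr":[0,0,0],"travel":[-2,0,0],"jaw":6.2},{"dr":[0,0,0],"travel":[-4,0,0],"jaw":6.2},{"dr":[0,0,0],"travel":[-2.5,0,0],"jaw":6.2},{"dr":[0,0,0],"travel":[0,0,0],"jaw":6.2},{"dr":[0,0,0],"travel":[0,0,0],"jaw":6.2}]'
python3 - <<'E'
from h import *
c=look('w34'); plan(.418,-.226,.2,0)
c=capture("scene");cv2.imwrite("pics/s34.png",cv2.resize(c["frame"][225:325,140:300,::-1],None,fx=5,fy=5,interpolation=cv2.INTER_CUBIC))
E
```

```text
clock: 62.55
position: [0.5565, -0.2241, 0.2093]
tool_rot: [-0.008, 1.572, 0.009]
force: [-0.4, -0.3, -0.1]
opening: 0.0618
pos [ 0.5564 -0.2241  0.2086] psi now 90.6 tilt 0.13 clk 62.60 open 0.0619 F [ 0.1 -0.2 -0.4]
turn [-8.94e+01 -4.00e-02 -1.40e-01] -> psi 180 travel after turn cm [ 0.86 13.84 -0.19] | other sense turn_x 90.6 j6 -2.03
```

View pics/w34.png

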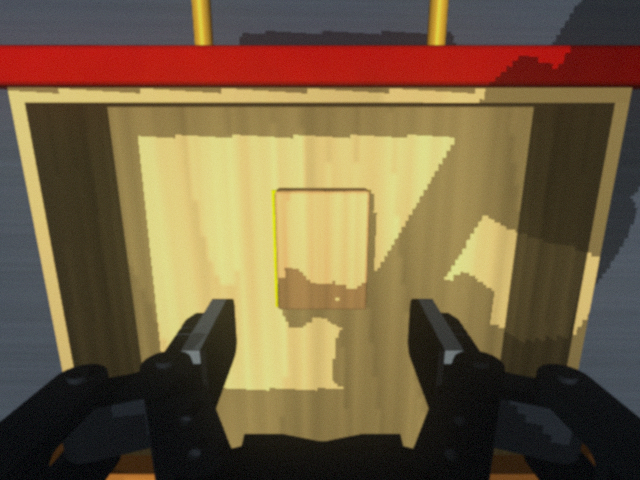

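View pics/s34.png

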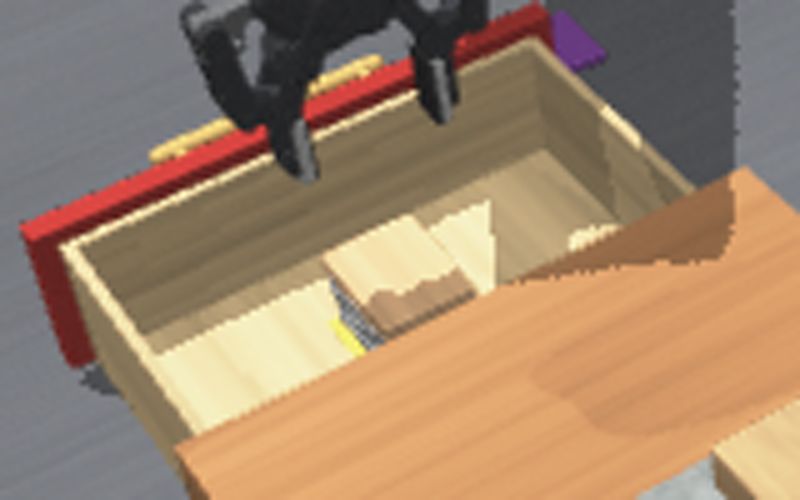

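```bash
python3 -m jog '[{"dr":[10,0,0],"travel":[0,0,0],"jaw":3},{"dr":[10,0,0],"travel":[0,0,0],"jaw":3},{"dr":[10,0,0],"travel":[0,0,0],"jaw":3},{"dr":[10,0,0],"travel":[0,0,0],"jaw":3},{"dr":[10,0,0],"travel":[0,0,0],"jaw":3},{"dr":[10,0,0],"travel":[0,0,0],"jaw":3},{"dr":[10,0,0],"travel":[0,0,0],"jaw":3},{"dr":[10,0,0],"travel":[0,0,0],"jaw":3},{"dr":[10,0,0],"travel":[0,0,0],"jaw":3}]'; python3 -m jog '[{"dr":[0,0,0],"travel":[0,-4,0],"jaw":3},{"dr":[0,0,0],"travel":[0,-5,0],"jaw":3},{"dr":[0,0,0],"travel":[0,-4,0],"jaw":3},{"dr":[0,0,0],"travel":[0,0,0],"jaw":3},{"dr":[0,0,0],"travel":[0,0,0],"jaw":3}]'
python3 - <<'E'
from h import *
c=look('w35'); plan(.418,-.226,.131,0.6)
E
```

```text
clock: 63.78
position: [0.5565, -0.2241, 0.2085]
tool_rot: [1.205, 1.214, -1.207]
force: [-0.2, 0.8, 0.3]
opening: 0.0301
clock: 64.4
position: [0.4271, -0.2257, 0.2096]
tool_rot: [1.202, 1.214, -1.201]
force: [1.4, 0.3, 0.2]
opening: 0.0297
pos [ 0.4274 -0.2256  0.2097] psi now 0.6 tilt 0.02 clk 64.45 open 0.0299 F [-0.8 -0.4 -0.4]
turn [ 0.03 -0.01 -0.01] -> psi 0.6 travel after turn cm [ 7.87 -0.94  0.03] | other sense turn_x -180.0 j6 -0.57
```

View pics/w35.png

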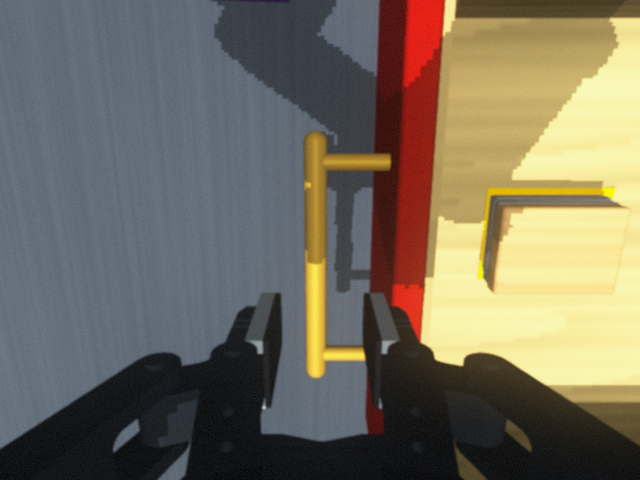

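```bash
python3 - <<'E'
from h import *
c=capture("wrist"); print(pix2plane(c,[(315,140),(317,370),(316,255)],.077).round(4))
plan(.4235,-.226,.133,0.6)
E
```

```text
[[ 0.4243 -0.1658  0.077 ]
 [ 0.4264 -0.2882  0.077 ]
 [ 0.4252 -0.2221  0.077 ]]
pos [ 0.4275 -0.2256  0.2097] psi now 0.6 tilt 0.02 clk 64.50 open 0.0299 F [-0.1 -0.  -0.4]
turn [ 0.04 -0.02  0.  ] -> psi 0.6 travel after turn cm [ 7.67 -0.4   0.03] | other sense turn_x -180.0 j6 -0.57
```

```bash
python3 -m jog '[{"dr":[0,0,0],"travel":[3,-0.25,0],"jaw":2.4},{"dr":[0,0,0],"travel":[3,0,0],"jaw":2.4},{"dr":[0,0,0],"travel":[1.5,0,0],"jaw":2.4},{"dr":[0,0,0],"travel":[0,0,0],"jaw":2.4},{"dr":[0,0,0],"travel":[0,0,0],"jaw":2.4},{"dr":[0,0,0],"travel":[0,0,0],"jaw":0.8},{"dr":[0,0,0],"travel":[0,0,0],"jaw":0.8},{"dr":[0,0,0],"travel":[0,0,0],"jaw":0.8}]'
```

```text
clock: 65.5
position: [0.4247, -0.2259, 0.1358]
tool_rot: [1.202, 1.212, -1.201]
force: [-0.1, 0.6, 5.9]
opening: 0.0087
```

```bash
python3 -m jog '[{"dr":[0,0,0],"travel":[0,0.5,0],"jaw":0.6},{"dr":[0,0,0],"travel":[0,1,0],"jaw":0.6},{"dr":[0,0,0],"travel":[0,1.5,0],"jaw":0.6},{"dr":[0,0,0],"travel":[0,1.5,0],"jaw":0.6},{"dr":[0,0,0],"travel":[0,2,0],"jaw":0.6},{"dr":[0,0,0],"travel":[0,2,0],"jaw":0.6},{"dr":[0,0,0],"travel":[0,2,0],"jaw":0.6},{"dr":[0,0,0],"travel":[0,1.5,0],"jaw":0.6},{"dr":[0,0,0],"travel":[0,1.5,0],"jaw":0.6},{"dr":[0,0,0],"travel":[0,1,0],"jaw":0.6}]'; python3 -m jog '[{"dr":[0,0,0],"travel":[0,1,0],"jaw":0.6},{"dr":[0,0,0],"travel":[0,1,0],"jaw":0.6},{"dr":[0,0,0],"travel":[0,0.5,0],"jaw":0.6},{"dr":[0,0,0],"travel":[0,0.5,0],"jaw":0.6},{"dr":[0,0,0],"travel":[0,0,0],"jaw":0.6},{"dr":[0,0,0],"travel":[0,0,0],"jaw":0.6}]'
```

```text
clock: 66.75
position: [0.5701, -0.2243, 0.1358]
tool_rot: [1.201, 1.213, -1.201]
force: [-1.8, -1.0, 6.6]
opening: 0.0088
clock: 67.5
position: [0.5998, -0.224, 0.1358]
tool_rot: [1.202, 1.212, -1.2]
force: [0.6, 0.2, 5.3]
opening: 0.0084
```

```bash
python3 -m jog '[{"dr":[0,0,0],"travel":[0,0.4,0],"jaw":0.6},{"dr":[0,0,0],"travel":[0,0.3,0],"jaw":0.6},{"dr":[0,0,0],"travel":[0,0,0],"jaw":0.6}]'; python3 -m jog '[{"dr":[0,0,0],"travel":[0,0.2,0],"jaw":0.6},{"dr":[0,0,0],"travel":[0,0,0],"jaw":0.6}]'; python3 -m jog '[{"dr":[0,0,0],"travel":[0,0.2,0],"jaw":0.6},{"dr":[0,0,0],"travel":[0,0,0],"jaw":0.6}]'
```

```text
clock: 67.88
position: [0.6022, -0.2242, 0.1357]
tool_rot: [1.197, 1.225, -1.212]
force: [-31.1, 4.3, 21.8]
opening: 0.0086
clock: 68.12
position: [0.6026, -0.2243, 0.1357]
tool_rot: [1.196, 1.229, -1.215]
force: [-42.3, 5.4, 28.2]
opening: 0.0089
clock: 68.38
position: [0.6031, -0.2243, 0.1356]
tool_rot: [1.194, 1.234, -1.219]
force: [-53.4, 6.9, 32.5]
opening: 0.0084
```

```bash
python3 -m jog '[{"dr":[0,0,0],"travel":[0,-0.3,0],"jaw":0.6},{"dr":[0,0,0],"travel":[0,-0.25,0],"jaw":0.6},{"dr":[0,0,0],"travel":[0,0,0],"jaw":0.6}]'; python3 -c "
from h import *
plan(.602,-.224,.2,0.6)"
```

```text
clock: 68.75
position: [0.6018, -0.2241, 0.1357]
tool_rot: [1.199, 1.221, -1.208]
force: [-22.9, 3.3, 17.3]
opening: 0.0086
pos [ 0.6018 -0.2241  0.1357] psi now 0.5 tilt 0.52 clk 68.75 open 0.0086 F [-22.9   3.3  17.3]
turn [-0.05 -0.07  0.52] -> psi 0.6 travel after turn cm [-6.43  0.02 -0.01] | other sense turn_x 179.9 j6 -0.42
```

```bash
python3 -m jog '[{"dr":[0,0,0],"travel":[0,-0.2,0],"jaw":0.6},{"dr":[0,0,0],"travel":[0,0,0],"jaw":1.5},{"dr":[0,0,0],"travel":[0,0,0],"jaw":2.2},{"dr":[0,0,0],"travel":[0,0,0],"jaw":2.4},{"dr":[0,0,0],"travel":[-2,0,0],"jaw":2.4},{"dr":[0,0,0],"travel":[-3,0,0],"jaw":2.4},{"dr":[0,0,0],"travel":[-4,0,0],"jaw":2.4},{"dr":[0,0,0],"travel":[0,0,0],"jaw":2.4},{"dr":[0,0,0],"travel":[0,0,0],"jaw":2.4}]'
python3 - <<'E'
from h import *
c=look('w36'); print(pix2plane(c,[(316,255)],.077))
for n in ("scene","side"):
    c=capture(n); cv2.imwrite(f"pics/{n}36.png",cv2.resize(c["frame"][225:445,140:400,::-1] if n=="scene" else c["frame"][130:260,200:400,::-1],None,fx=3,fy=3))
E
```

```text
clock: 69.88
position: [0.6028, -0.2237, 0.2253]
tool_rot: [1.201, 1.214, -1.201]
force: [0.7, 0.7, -0.7]
opening: 0.024
[[ 0.60049614 -0.2253908   0.077     ]]
```

View pics/w36.png

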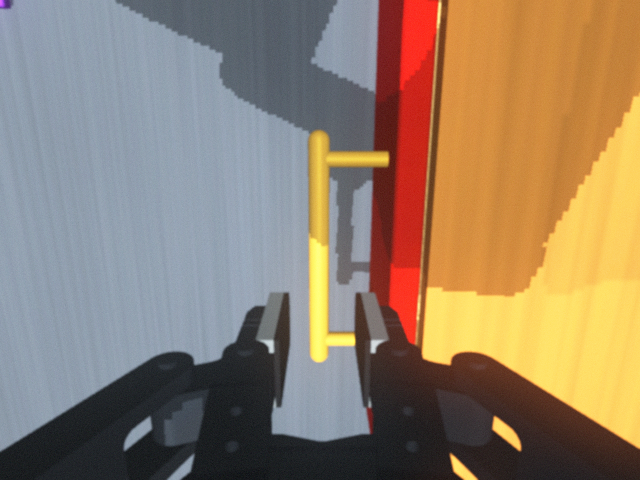

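View pics/side36.png

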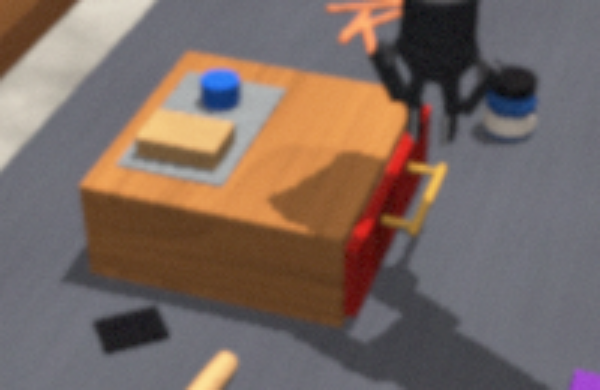

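```bash
python3 - <<'E'
from h import *
c=capture("wrist"); cv2.imwrite("pics/w37.png",cv2.resize(c["frame"][60:160,400:480,::-1],None,fx=6,fy=6,interpolation=cv2.INTER_NEAREST))
print(c["frame"][100,425:460].tolist())
E
```

```text
[[204, 38, 25], [206, 37, 26], [205, 38, 24], [206, 37, 26], [206, 37, 22], [205, 39, 25], [197, 30, 25], [193, 39, 27], [186, 58, 38], [191, 114, 69], [204, 159, 98], [178, 137, 80], [128, 89, 49], [109, 62, 35], [102, 59, 27], [105, 59, 29], [105, 58, 30], [119, 72, 34], [153, 91, 44], [192, 123, 55], [217, 140, 65], [219, 144, 64], [224, 153, 73], [220, 145, 68], [222, 147, 68], [219, 143, 66], [218, 145, 67], [221, 145, 66], [219, 146, 71], [219, 144, 64], [218, 141, 66], [219, 144, 63], [218, 146, 67], [218, 144, 62], [222, 147, 70]]
```

View pics/w37.png

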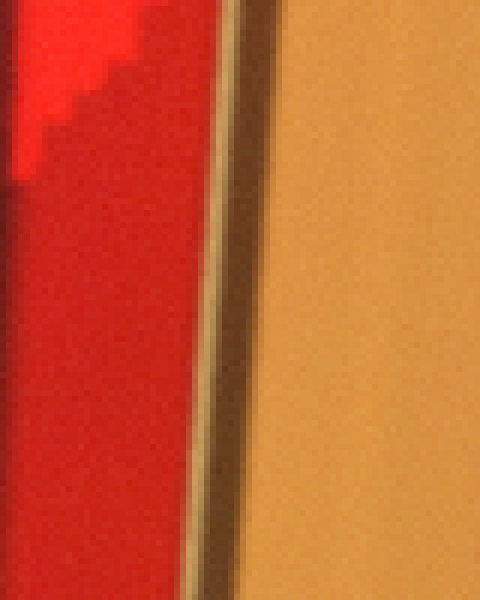

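View pics/scene36.png

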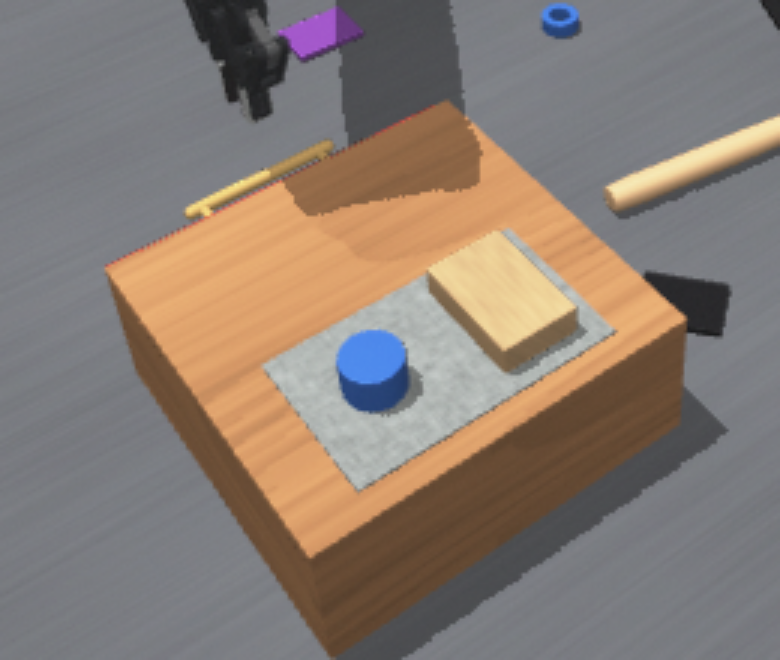

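```bash
python3 - <<'E'
from h import *
c=capture("wrist")
print(pix2plane(c,[(433.5,100)],.104),pix2plane(c,[(436.8,100)],.093),pix2plane(c,[(443,100)],.115), -c["R"].T@c["t"])
E
```

```text
[[ 0.64957257 -0.14582112  0.104     ]] [[ 0.65378366 -0.14534389  0.093     ]] [[ 0.65064314 -0.1462349   0.115     ]] [ 0.60270922 -0.15371252  0.29294547]
```

```bash
python3 -m jog '[{"dr":[0,0,0],"travel":[0,-3,0],"jaw":0.2},{"dr":[0,0,0],"travel":[0,-2,0],"jaw":0.2},{"dr":[0,0,0],"travel":[4,0,0],"jaw":0.2},{"dr":[0,0,0],"travel":[4,0,0],"jaw":0.2},{"dr":[0,0,0],"travel":[1,0,0],"jaw":0.2},{"dr":[0,0,0],"travel":[0,0,0],"jaw":0.2},{"dr":[0,0,0],"travel":[0,0,0],"jaw":0.2}]';python3 -m jog '[{"dr":[0,0,0],"travel":[0,1,0],"jaw":0.2},{"dr":[0,0,0],"travel":[0,0.5,0],"jaw":0.2},{"dr":[0,0,0],"travel":[0,0,0],"jaw":0.2}]'; python3 -c "
from h import *
look('w38')"
```

```text
clock: 71.0
position: [0.5537, -0.2247, 0.137]
tool_rot: [1.202, 1.211, -1.2]
force: [-0.1, -0.4, 0.3]
opening: 0.002
clock: 71.38
position: [0.5683, -0.2241, 0.1351]
tool_rot: [1.201, 1.214, -1.201]
force: [0.6, 0.5, -0.5]
opening: 0.0016
```

View pics/w38.png

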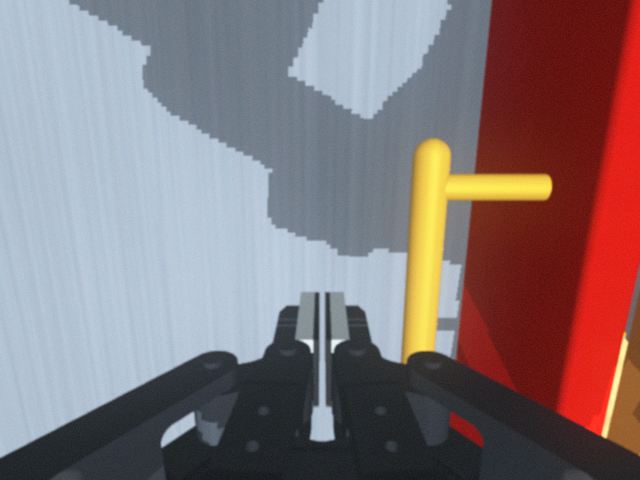

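```bash
python3 -m jog '[{"dr":[0,0,0],"travel":[0,0.7,0],"jaw":0.2},{"dr":[0,0,0],"travel":[0,0.4,0],"jaw":0.2},{"dr":[0,0,0],"travel":[0,0,0],"jaw":0.2}]';python3 -m jog '[{"dr":[0,0,0],"travel":[0,0.3,0],"jaw":0.2},{"dr":[0,0,0],"travel":[0,0,0],"jaw":0.2}]'; python3 -m jog '[{"dr":[0,0,0],"travel":[0,0.3,0],"jaw":0.2},{"dr":[0,0,0],"travel":[0,0,0],"jaw":0.2}]'
```

```text
clock: 71.8
position: [0.579, -0.224, 0.1348]
tool_rot: [1.201, 1.214, -1.201]
force: [0.3, 0.1, 0.8]
opening: 0.0021
clock: 72.05
position: [0.5812, -0.224, 0.1347]
tool_rot: [1.201, 1.216, -1.203]
force: [-4.6, 0.5, 1.3]
opening: 0.0019
clock: 72.3
position: [0.5821, -0.2241, 0.1347]
tool_rot: [1.199, 1.222, -1.208]
force: [-19.0, 3.2, 10.2]
opening: 0.0019
```

```bash
python3 -m jog '[{"dr":[0,0,0],"travel":[0,-1,0],"jaw":0.2},{"dr":[0,0,0],"travel":[0,-2,0],"jaw":0.2},{"dr":[0,0,0],"travel":[-4,-2,0],"jaw":0.2},{"dr":[0,0,0],"travel":[-5,0,0],"jaw":0.2},{"dr":[0,0,0],"travel":[-5,0,0],"jaw":0.2},{"dr":[0,0,0],"travel":[0,0,0],"jaw":0.2},{"dr":[0,0,0],"travel":[0,0,0],"jaw":0.2},{"dr":[0,0,0],"travel":[0,0,0],"jaw":0.2}]'
python3 - <<'E'
from h import *
c=look('w39'); print(state()["force"],state()["qvel"].round(3))
c=capture("scene"); cv2.imwrite("pics/s39.png",c["frame"][:,:,::-1])
E
```

```text
clock: 73.3
position: [0.5344, -0.2243, 0.2728]
tool_rot: [1.201, 1.217, -1.203]
force: [-0.1, 0.4, -0.2]
opening: 0.0022
[-0.23876071 -0.91215576 -0.87305324] [-0.    -0.001 -0.008  0.001  0.003 -0.   ]
```

View pics/w39.png

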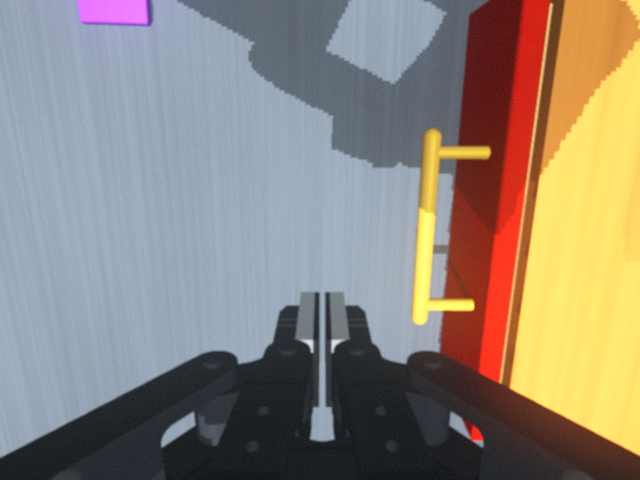

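View pics/s39.png

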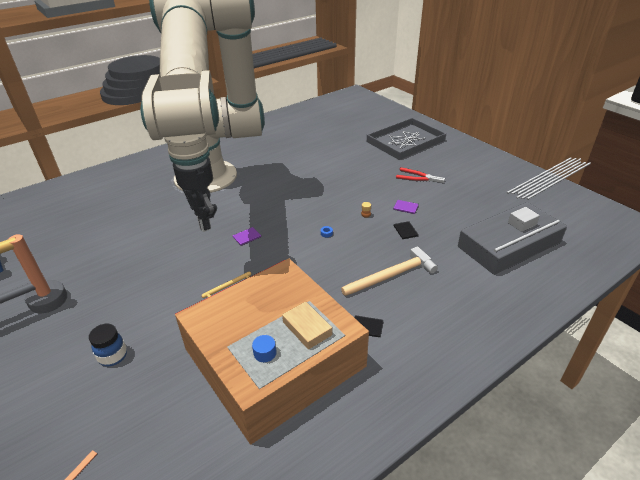

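```bash
python3 -c "
from rig import *
print(close_job())"
```

```text
the job is handed in; nothing more can be done
None
```

I handed the job in at about 73 s, with all four steel blanks piled on the yellow rectangle, the cover board on top and the drawer pushed shut. The hand-in reports no verdict.

**What I did:**
- I pulled the drawer out, then placed the four blanks; there was no fifth in view.
- Partway through, the top blank of the pile got knocked about 28 mm along and 15 mm across. I set the fourth blank down on the bench, put the knocked one back, then finished the pile and added the cover.
- I closed the drawer slowly by its handle.

**What the last checks showed:**
- **Pile:** before closing, the pile looked flush and square on the mark. The top of the four blanks measured 49 mm above the bench, against 50 mm expected, and it was level.
- **Bench:** the last picture shows no blank left on the bench and the bystanders looking where they started. The gripper was clear and reading no force.

**What disagreed or went unchecked:**
- **Drawer out:** after I let go, the drawer sat a few millimetres back from where I had pulled it. The camera gave about 0.185 m out, still above 0.175.
- **Drawer shut:** the camera shows a remaining gap of 1–4 mm. Adding up the distance travelled suggests anything from under 5 mm to about 9 mm open, so that estimate does not clearly meet the 8 mm limit. A second push on the bar met a hard stop in the same place, so I took the drawer as shut.
- **Force at the stop:** the wrist force reached about 62 N in total while I pressed the drawer against its stop. I could not rule out that part of it was the gripper touching the chest's front edge.
- **Inside the drawer:** I did not look at the pile again after shutting the drawer.

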